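# Gauge the thumb screws and weigh out a balance set

### The arm

A 6-joint arm with a two-finger parallel gripper is mounted at the origin on the work surface; the furniture and walls round the work are solid. World frame = base frame: x ahead of the robot, y to its left, z up, the work surface at z = 0. Lengths are in m, angles in degrees, forces in N, time in s.
With the tool pointing down it reaches from about 0.3 to 0.75 m from the base axis. Payload 8.5 kg.
Tool frame: the origin (TCP) lies at the very end of the fingers, on their centre line; the grasp point (between the pads) lies 19 mm behind it; z points along the fingers, y is the line along which they close (so a half turn about z gives the same grasp; the last joint's range is limited). The gripper opens to 85 mm and grips with 20 to 120 N. Pads are 22 mm wide; open, the fingers measure 114 mm over their backs; the gripper's body (76 mm by 85 mm) begins 54 mm behind the grasp point. The pads swing forward as they close: fully open they stand 13 mm farther back than shut.
Start: joints at [-83.898, 21.807, 74.336, -0, 83.858, -12.336], TCP at [0.174, -0.522, 0.231] pointing down, gripper open.
Joint ranges: [-178.18, 178.18], [-50.72, 133.34], [12.68, 142.11], [-81.47, 261.47], [9.98, 163.14], [-165.26, 165.26]. Speed limits (degrees/s): [136.94, 136.94, 180, 180, 180, 180].

### API

Orientations are given as a 3x3 rotation matrix whose columns are the frame's x, y, z axes.
In Python, from rig import env, imaging gives the robot as it stands. The module is installed in compiled form; this text tells all that it offers.
- The arm moves only by the tool arm_command, never from a script. Its arguments are lists of equal length, an entry for each row: "turn": the turn, a rotation vector about the tool's x, y, z in units of 5 degrees (1.0 is 5 degrees), a list of three; "xyz": the shift along the tool's x, y, z in units of 50 mm (1.0 is 50 mm), a list of three; "claw": the finger opening in mm, from 0 to 85.4. A call has 1 to 12 rows; each row shifts and turns the commanded pose from where the row before left it, along the tool's axes as they then stand; what a row does not reach is not made up. A row lasts 1/10 s, in which the tool goes at most 50 mm and 8.59 degrees, less where a joint would pass 70% of its speed; a pose out of reach is approached as far as the arm can. A call is refused whole if a number of a shift passes 1 or a number of a turn 1, either way. A call with a gripper value outside its range is refused whole. The fingers move at their own pace and stop on an object; "squeeze" is the grip in N (left out, the last holds). Time passes only in rows, so rows that do not move let the fingers close. It gives the time, the measured TCP pose, the force, the opening and the grip force at its end, in the units of the state.
- env.observe(): the state, without advancing time (a new reading comes with each control period).
- imaging.get_image(name): name is "scene" or "top" or "wrist"; returns (picture, depth): 400x640x3 uint8, blue, green, red; 400x640 float32, m along the optical axis (not along the pixel's ray), 0 where there is no reading.
- imaging.camera_info(name): a dict with "camera_matrix" (3x3 intrinsics, pixels), "rvec" (rotation vector, rad) and "tvec" (3), from world to camera coordinates, as OpenCV has them. Camera axes: x right, y down, z forward; pixel columns grow to the right and rows downward; lengths in m; the calibration is good to about 2 mm. A picture is of the moment at which its call begins: read the wrist's pose just before it. camera_info takes no time and is no camera call; for the wrist camera it gives the pose at the moment of the call.
- env.close_job(): hands the job in; it is judged then, once.
The state is a dict: "time_s": time; "q": joint angles; "qvel": joint speeds; "joint_efforts": joint torques, N m; "position": TCP position; "tool_rot": TCP orientation; "ft_force": force on the tool from outside, world axes, zero at the start; "wrist_torque": the same for the moment, N m; "grip_width": finger opening in m; "gripper_force": force on a finger pad.
Only numpy, scipy, OpenCV 4.12 (cv2) and the standard library are available. Lean on these libraries where they do the work, as an engineer would, in place of code of your own. Each camera call takes 0.05 s, during which the arm holds its last target. There are 200 camera calls.

### The job

One after the other, in the order white, yellow, green, blue, black (some are missing), try the thumb screws in the gauge nut: lower each fully home and give it about a quarter turn, or as far as it goes. Put the screws that turn freely on the pan of the sprung scale and those that jam in the red reject bin; when all are sorted, add brass weights to the pan until its pointer rests on the red mark.

Things in the scene. Friction and masses are not known exactly. Their poses are not given: they have to be found in the camera images.
- screw_white_mid (a point): thumb screw with white collar and wing (may be absent), upright, 78 mm high, 150 g. Point: on its axis 39 mm above the foot; z up, x along wing and lugs. From the foot: 24 mm shank; 2 lugs at its foot, together 42 (x) x 10 (y) x 10 mm high; collar d 42 from 40 to 48 mm; wing 44 (x) x 12 mm (y) from 48 to 78: grip it across y at 69 mm. Burred ones jam in the gauge (turn under 0.25 rad), sound ones turn freely
- screw_yellow_mid (a point): thumb screw with yellow collar and wing (may be absent), upright, 78 mm high, 150 g. Point: on its axis 39 mm above the foot; z up, x along wing and lugs. From the foot: 24 mm shank; 2 lugs at its foot, together 42 (x) x 10 (y) x 10 mm high; collar d 42 from 40 to 48 mm; wing 44 (x) x 12 mm (y) from 48 to 78: grip it across y at 69 mm. Burred ones jam in the gauge (turn under 0.25 rad), sound ones turn freely
- screw_green_mid (a point): thumb screw with green collar and wing (may be absent), upright, 78 mm high, 150 g. Point: on its axis 39 mm above the foot; z up, x along wing and lugs. From the foot: 24 mm shank; 2 lugs at its foot, together 42 (x) x 10 (y) x 10 mm high; collar d 42 from 40 to 48 mm; wing 44 (x) x 12 mm (y) from 48 to 78: grip it across y at 69 mm. Burred ones jam in the gauge (turn under 0.25 rad), sound ones turn freely
- screw_blue_mid (a point): thumb screw with blue collar and wing (may be absent), upright, 78 mm high, 150 g. Point: on its axis 39 mm above the foot; z up, x along wing and lugs. From the foot: 24 mm shank; 2 lugs at its foot, together 42 (x) x 10 (y) x 10 mm high; collar d 42 from 40 to 48 mm; wing 44 (x) x 12 mm (y) from 48 to 78: grip it across y at 69 mm. Burred ones jam in the gauge (turn under 0.25 rad), sound ones turn freely
- screw_black_mid (a point): thumb screw with black collar and wing (may be absent), upright, 78 mm high, 150 g. Point: on its axis 39 mm above the foot; z up, x along wing and lugs. From the foot: 24 mm shank; 2 lugs at its foot, together 42 (x) x 10 (y) x 10 mm high; collar d 42 from 40 to 48 mm; wing 44 (x) x 12 mm (y) from 48 to 78: grip it across y at 69 mm. Burred ones jam in the gauge (turn under 0.25 rad), sound ones turn freely
- weight_1_mid (a point): brass weight, 150 g like a screw: disc 48 mm in diameter and 26 mm high with a round knob 22 mm thick on top, up to 60 mm; grip the knob about 48 mm above the underside. Point: on its axis, 30 mm above its underside. Three stand in the grey tray
- weight_2_mid (a point): brass weight, 150 g like a screw: disc 48 mm in diameter and 26 mm high with a round knob 22 mm thick on top, up to 60 mm; grip the knob about 48 mm above the underside. Point: on its axis, 30 mm above its underside. Three stand in the grey tray
- weight_3_mid (a point): brass weight, 150 g like a screw: disc 48 mm in diameter and 26 mm high with a round knob 22 mm thick on top, up to 60 mm; grip the knob about 48 mm above the underside. Point: on its axis, 30 mm above its underside. Three stand in the grey tray
- weight_tray: grey fixed tray for the weights, 210 (x) x 76 (y) x 14 mm, floor 3 mm thick; origin at the centre of its underside. The weights stand in a row along x, about 70 mm apart: grip their knobs across y
- gauge_mouth (a point): gauge nut, fixed steel block 94 x 94 x 46 mm, brass face. Point: mouth's centre in the top face; z up, x along the slot. Mouth: 27 mm square bore and lug slot 46 (x) x 13 mm (y). Lower a screw, wing along the slot, until its collar lies on the face (its point 1 mm under the face); only there, with 2 mm to spare, can it turn, either way, no stop. To take it out turn it back in line and lift
- pan_floor (a point): square aluminium pan of the sprung scale, 164 x 164 mm inside, rim 12 mm high. Point: centre of its floor (70 mm above the table when empty, sinks with the pan); x, y along its sides, z up. An upright white scale plate 95 mm high, with a red mark on its outer face, stands 105 mm from the centre on the -x side
- pan (a joint): how far the pan has sunk, m: 0 empty, about 0.008 more for each screw or weight (spring 184 N/m, stop at 0.046). The pointer is on the red mark at 0.032, that is with four pieces
- reject_bin: red open reject bin, fixed, 130 x 130 x 36 mm, walls 4 mm; origin at the centre of its underside, inner floor 4 mm above it, x and y along its sides
Things that resemble listed ones, but are neither listed nor needed, are in the scene too. There is more than one size of the part that bears screw_green_mid; the job needs the larger.

How it is judged:
By the outcome, as a careful person would: the job done as asked, in the order asked, and still so for the second after the job is handed in, with the robot touching nothing.
Of screw_white, screw_yellow, screw_green, screw_blue, screw_black only 3 to 4 are there at a start; the rules pass over those that are not, and their reading is None.
At some moment in a run one of weight_1, weight_2, weight_3 may be knocked a few centimetres aside while the robot is not near it.
It also fails if it takes over 210 s, if anything falls off the work surface, if the arm or the gripper's body presses on something with over 40 N, if the wrist force passes 120 N, or if a joint passes its speed limit or range.

## Working session

There is one attempt and no reset: what is moved stays moved. The work goes in short steps, Python scripts to look and compute and a tool call to move; the robot and the scene stay as the last step left them, time stands still between calls to the robot, and variables do not carry over. Pictures are saved under pics/ and viewed, at most 16 in all, crops included, and the job is handed in when it is done.

Besides the shell and the picture viewer there is one more tool, called after ">>>" as name(argument=value, ...), one argument or row to a line, values as JSON. arm_command: Moves the arm, as the interface text tells. Its arguments: {"type":"object","properties":{"turn":{"type":"array"},"xyz":{"type":"array"},"claw":{"type":"array"},"squeeze":{"type":"number"}},"required":["turn","xyz","claw"]}

```bash
mkdir -p pics
cat > h.py <<'E'
import numpy as np, cv2
from rig import env, imaging
def cam(n):
    c=imaging.camera_info(n); K=np.array(c["camera_matrix"],float); R=cv2.Rodrigues(np.array(c["rvec"],float))[0]; t=np.array(c["tvec"],float).ravel()
    return K,R,t
def ray(n,u,v,z,c=None):
    K,R,t=c or cam(n); d=R.T@np.linalg.inv(K)@np.array([u,v,1.]); o=-R.T@t
    return o+d*(z-o[2])/d[2]
def cloud(dep,c):
    K,R,t=c; v,u=np.indices(dep.shape); p=np.stack([(u-K[0,2])*dep/K[0,0],(v-K[1,2])*dep/K[1,1],dep],-1)
    return (p-t)@R
E
python3 - <<'E'
from h import *
s=env.observe(); print({k:np.round(v,3).tolist() for k,v in s.items()})
for n in("scene","top"):
    im,d=imaging.get_image(n); cv2.imwrite(f"pics/{n}0.png",im); np.save(n+"0.npy",d)
    K,R,t=cam(n); print(n,K.round(1).tolist(),(-R.T@t).round(3),R.round(2).tolist())
E
```

```text
{'time_s': 0.0, 'q': [-83.899, 21.844, 74.387, 0.0, 83.858, -12.336], 'qvel': [0.055, 0.016, -0.025, -0.089, 0.012, 0.043], 'joint_efforts': [0.0, -44.846, -23.127, -0.0, 0.005, 0.0], 'position': [0.174, -0.521, 0.231], 'tool_rot': [[0.949, 0.316, -0.0], [0.316, -0.949, 0.002], [0.0, -0.002, -1.0]], 'ft_force': [-0.51, 0.525, -0.316], 'wrist_torque': [-0.007, -0.009, -0.031], 'gripper_force': 0.0, 'grip_width': 0.086}
scene [[375.7, 0.0, 323.2], [0.0, 375.7, 197.5], [0.0, 0.0, 1.0]] [-0.045 -0.509  0.589] [[0.66, -0.75, 0.02], [-0.44, -0.4, -0.8], [0.61, 0.52, -0.6]]
top [[372.2, 0.0, 314.8], [0.0, 372.2, 195.5], [0.0, 0.0, 1.0]] [ 0.373 -0.062  1.139] [[0.01, -1.0, 0.02], [-1.0, -0.02, -0.08], [0.08, -0.02, -1.0]]
```

View pics/scene0.png

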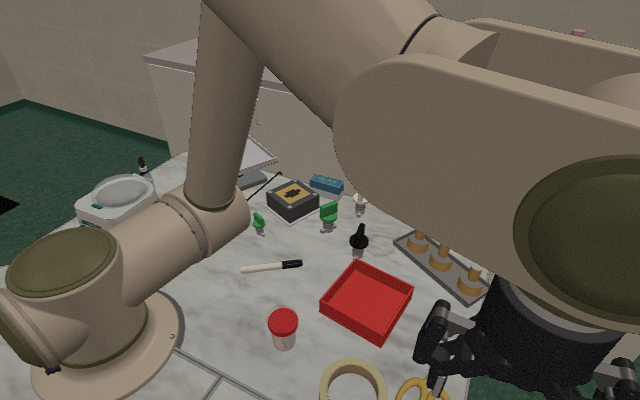

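View pics/top0.png

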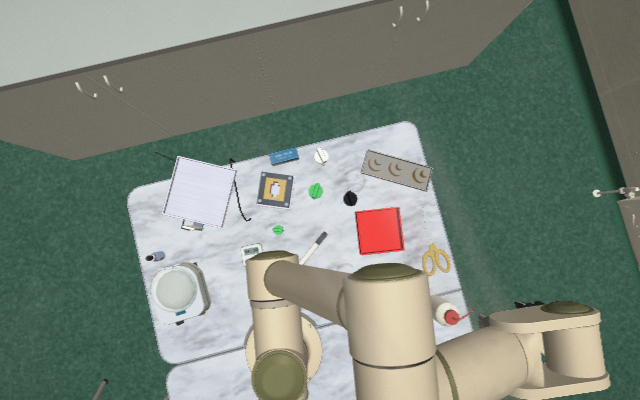

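Run:
```python
from h import *
c=cam("top"); im=cv2.imread("pics/top0.png"); d=np.load("top0.npy"); P=cloud(d,c)
hsv=cv2.cvtColor(im,cv2.COLOR_BGR2HSV)
for n,(u,v) in dict(gauge=(275,189),greenL=(316,190),greenS=(278,230),black=(350,199),white=(321,156),pan=(200,192),plate=(192,226),w1=(375,163),w2=(397,170),w3=(420,176),bin=(379,231),thing=(155,257)).items():
    w=P[v-9:v+10,u-9:u+10].reshape(-1,3); print(n,P[v,u].round(3),"ztop",np.percentile(w[:,2],[2,50,98]).round(3))
m=im[120:345,120:470]; cv2.imwrite("pics/c1.png",cv2.resize(m,None,fx=2.25,fy=2.25,interpolation=cv2.INTER_CUBIC))
im,d=imaging.get_image("wrist"); cv2.imwrite("pics/w0.png",im); K,R,t=cam("wrist"); s=env.observe(); T=np.array(s["tool_rot"]); print("K",K.round(1).tolist(),"cam in tool",(T.T@(-R.T@t-s["position"])).round(3),(T.T@R.T).round(2).tolist())
```

```text
gauge [0.478 0.036 0.01 ] ztop [0.003 0.045 0.052]
greenL [ 0.47  -0.087  0.079] ztop [-0.004  0.003  0.08 ]
greenS [0.355 0.021 0.055] ztop [-0.004  0.001  0.056]
black [ 0.446 -0.185  0.076] ztop [-0.004  0.003  0.08 ]
white [ 0.569 -0.101  0.077] ztop [-0.004  0.003  0.08 ]
pan [0.46  0.244 0.071] ztop [0.066 0.07  0.074]
plate [ 0.373 -0.062  1.139] ztop [-0.004  0.009  0.096]
w1 [ 0.556 -0.262  0.048] ztop [-0.001  0.003  0.053]
w2 [ 0.544 -0.339  0.002] ztop [-0.001  0.004  0.055]
w3 [ 0.522 -0.401  0.033] ztop [-0.001  0.004  0.056]
bin [ 0.355 -0.283  0.003] ztop [-0.     0.004  0.008]
thing [0.274 0.365 0.067] ztop [-0.004  0.002  0.098]
K [[291.0, 0.0, 315.0], [0.0, 291.0, 201.9], [0.0, 0.0, 1.0]] cam in tool [ 0.083  0.001 -0.142] [[0.0, -0.95, -0.32], [1.0, 0.0, -0.0], [0.0, -0.32, 0.95]]
```

View pics/c1.png

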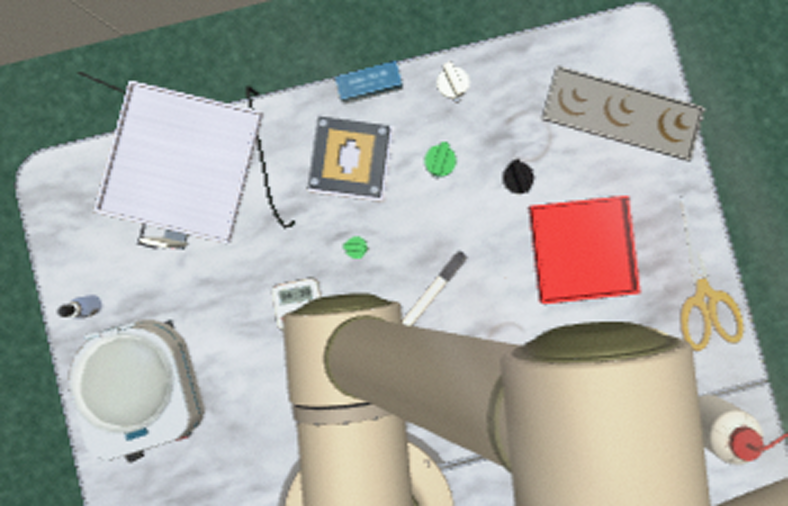

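Run:
```python
from h import *
c=cam("top"); im=cv2.imread("pics/top0.png"); d=np.load("top0.npy"); P=cloud(d,c)
def wing(u,v,z0,r=14):
    w=P[v-r:v+r,u-r:u+r].reshape(-1,3); w=w[(w[:,2]>z0)&(w[:,2]<.1)]; ctr,(a,b),_=r0=cv2.minAreaRect((w[:,:2]*1000).astype(np.float32))
    ev=np.linalg.eigh(np.cov(w[:,:2].T))[1][:,1]; return np.round(ctr,1),np.round([a,b],1),np.degrees(np.arctan2(ev[1],ev[0])).round(1),len(w)
for n,u,v in(("white",321,156),("green",316,190),("black",350,199)): print(n,wing(u,v,.062))
# gauge face
def rect(mask): 
    q=P[mask]; r=cv2.minAreaRect((q[:,:2]*1000).astype(np.float32)); return np.round(r[0],1),np.round(r[1],1),round(r[2],1)
m=np.zeros(d.shape,bool); m[165:213,250:300]=1; print("gauge",rect(m&(P[...,2]>.04)&(P[...,2]<.052)))
hsv=cv2.cvtColor(im,cv2.COLOR_BGR2HSV); br=m&(hsv[...,0]>12)&(hsv[...,0]<32)&(hsv[...,1]>90); print("brass",rect(br))
m[:]=0; m[150:240,150:245]=1; print("pan",rect(m&(P[...,2]>.06)&(P[...,2]<.09)))
m[:]=0; m[215:240,170:215]=1; q=m&(P[...,2]>.088)&(P[...,2]<.12); print("plate",rect(q),q.sum())
red=((hsv[...,0]<8)|(hsv[...,0]>172))&(hsv[...,1]>150); m[:]=0; m[200:262,345:412]=1; print("bin",rect(red&m&(P[...,2]>.02)))
m[:]=0; m[145:195,355:440]=1; 
for u,v in((371,161),(394,168),(419,174)): print("w",wing(u,v,.045,12))
print("cab",[P[v,u].round(2).tolist() for u,v in((300,140),(300,110),(300,90),(200,110),(300,60),(420,90),(430,120),(120,120))])
```

```text
white (array([ 574.5, -100.6]), array([43.4, 12.3]), np.float64(-154.4), 69)
green (array([470.6, -85.4]), array([11.8, 43.5]), np.float64(163.9), 63)
black (array([ 449.6, -187.8]), array([42.6, 12.6]), np.float64(-158.7), 72)
gauge (array([474.5,  34.8]), array([94.4, 94.2]), 83.4)
brass (array([450.1,  -7.2]), array([172.2,  78.6]), 60.2)
pan (array([448.7, 248.6]), array([172.8, 198.7]), 77.5)
plate (array([359. , 267.8]), array([32.8,  5.1]), 77.1) 27
bin (array([ 347.8, -205.1]), array([128. , 277.3]), 7.0)
w (array([ 557.7, -264.6]), array([18.8,  5.1]), np.float64(-136.5), 10)
w (array([ 546. , -328.9]), array([21.4,  9.5]), np.float64(-152.1), 13)
w (array([ 525.8, -399.3]), array([17.2,  5.4]), np.float64(-161.8), 10)
cab [[0.8, -0.02, -0.75], [0.96, -0.02, -0.75], [0.96, -0.02, -0.45], [0.85, 0.4, -0.41], [0.96, -0.03, -0.16], [1.08, -0.64, -0.75], [0.92, -0.7, -0.75], [0.77, 0.68, -0.32]]
```

```bash
cat >> h.py <<'E'
def to(x,y,z,yaw):
    s=env.observe(); T=np.array(s["tool_rot"]); p=np.array(s["position"]); cy=np.degrees(np.arctan2(T[1,0],T[0,0]))
    print("pos",p.round(4),"yaw",cy.round(2),"tilt",T[:2,2].round(4),"q6",round(s["q"][5],1))
    dl=T.T@(np.array([x,y,z])-p)/.05; dy=(yaw-cy+180)%360-180
    print("shift units",dl.round(3),"norm",np.linalg.norm(dl).round(2),"| turn z units",round(-dy/5,3))
E
python3 -c "print()"
```

>>> arm_command(
  turn=[
    [0,0,0],
    [0,0,0],
    [0,0,0],
    [0,0,0],
    [0,0,0],
    [0,0,0],
    [0,0,0],
    [0,0,0],
    [0,0,0],
    [0,0,0],
    [0,0,0],
    [0,0,0],
  ],
  xyz=[
    [0.855,-0.455,0],
    [0.855,-0.455,0],
    [0.855,-0.455,0],
    [0.855,-0.455,0],
    [0.855,-0.455,0],
    [0.855,-0.455,0],
    [0.855,-0.455,0],
    [0.855,-0.455,0],
    [0.855,-0.455,0],
    [0.855,-0.455,0],
    [0.855,-0.455,0],
    [0.855,-0.455,0],
  ],
  claw=[45,45,45,45,45,45,45,45,45,45,45,45],
)

```text
time_s: 1.35
position: [0.5753, -0.0988, 0.2312]
tool_rot: [[0.949, 0.316, -0.0], [0.316, -0.949, 0.0], [-0.0, -0.0, -1.0]]
ft_force: [-0.4, -1.7, -0.0]
grip_width: 0.0449
gripper_force: 0.0
```

Run:
```python
from h import *
to(.5745,-.1006,.18,25.6)
```

```text
pos [ 0.5753 -0.0988  0.2312] yaw 18.44 tilt [-0.0003  0.    ] q6 50.2
shift units [-0.027  0.03   1.023] norm 1.02 | turn z units -1.432
```

>>> arm_command(
  turn=[
    [0,0,-0.7],
    [0,0,-0.73],
    [0,0,0],
    [0,0,0],
  ],
  xyz=[
    [0,0,0.5],
    [0,0,0.52],
    [0,0,0],
    [0,0,0],
  ],
  claw=[45,45,45,45],
)

```text
time_s: 1.75
position: [0.5743, -0.1007, 0.1808]
tool_rot: [[0.903, 0.43, -0.0], [0.43, -0.903, 0.0], [-0.0, -0.0, -1.0]]
ft_force: [0.4, 0.6, 0.2]
grip_width: 0.0451
gripper_force: 0.0
```

```bash
cat >> h.py <<'E'
def wcloud(name):
    c=cam("wrist"); im,d=imaging.get_image("wrist"); cv2.imwrite(f"pics/{name}.png",im); np.save("wd.npy",d)
    P=cloud(d,c); P[d<=0]=np.nan; return im,d,P,c
def rect(q):
    r=cv2.minAreaRect((q[:,:2]*1000).astype(np.float32)); b=cv2.boxPoints(r); e=[b[1]-b[0],b[2]-b[1]]; e=max(e,key=np.linalg.norm)
    a=np.degrees(np.arctan2(e[1],e[0])); a=(a+90)%180-90
    return np.round(r[0],1),np.round(r[1],1),a.round(1),len(q)
def wingw(name,x,y,z0=.065,z1=.09,r=.035):
    im,d,P,c=wcloud(name)
    with np.errstate(invalid='ignore'): m=(np.hypot(P[...,0]-x,P[...,1]-y)<r)&(P[...,2]>z0)&(P[...,2]<z1)
    n,l,st,ct=cv2.connectedComponentsWithStats(m.astype(np.uint8)); k=1+np.argmax(st[1:,4]); m=l==k
    q=P[m]; print(name,rect(q),"median z",np.median(q[:,2]).round(4),"mean",q.mean(0).round(4),"px",ct[k].round(0)); return P
E
python3 - <<'E'
from h import *
to(.5745,-.1006,.18,25.6)
wingw("w_white",.5745,-.1006)
E
```

```text
pos [ 0.5743 -0.1007  0.1808] yaw 25.48 tilt [-0.0003  0.0001] q6 43.0
shift units [ 0.004 -0.     0.015] norm 0.02 | turn z units -0.024
w_white (array([ 577.7, -101.3]), array([43., 12.]), np.float32(25.7), 633) median z 0.0771 mean [ 0.5787 -0.1005  0.0766] px [316. 197.]
```

View pics/w_white.png

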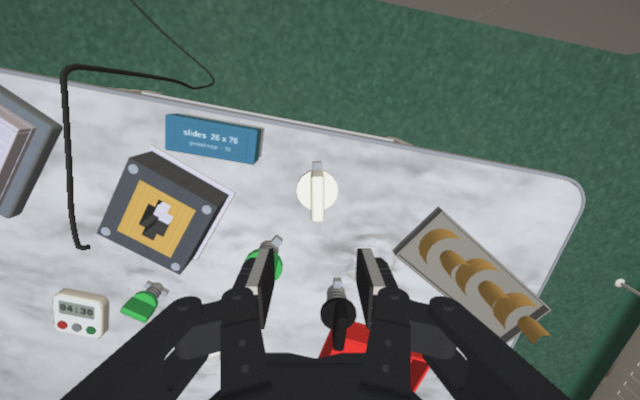

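>>> arm_command(
  turn=[
    [0,0,0],
    [0,0,0],
    [0,0,0],
    [0,0,0],
    [0,0,0],
    [0,0,0],
    [0,0,0],
    [0,0,0],
    [0,0,0],
    [0,0,0],
  ],
  xyz=[
    [0.053,0.037,0.6],
    [0,0,0.8],
    [0,0,0.8],
    [0,0,0.4],
    [0,0,0],
    [0,0,0],
    [0,0,0],
    [0,0,0],
    [0,0,0],
    [0,0,0],
  ],
  claw=[45,45,45,45,45,4,4,4,4,4],
  squeeze=50,
)

```text
time_s: 2.8
position: [0.5784, -0.1015, 0.0525]
tool_rot: [[0.902, 0.432, 0.004], [0.432, -0.902, -0.002], [0.003, 0.003, -1.0]]
ft_force: [-1.3, 0.3, 7.1]
grip_width: 0.0107
gripper_force: 49.3
```

Run:
```python
from h import *
to(.4745,.0348,.20,-6.6)
```

```text
pos [ 0.5784 -0.1015  0.0525] yaw 25.58 tilt [ 0.0036 -0.0016] q6 42.9
shift units [-0.69  -3.347 -2.962] norm 4.52 | turn z units 6.436
```

>>> arm_command(
  turn=[
    [0,0,0],
    [0,0,0],
    [0,0,0],
    [0,0,0],
    [0,0,0],
    [0,0,0.92],
    [0,0,0.92],
    [0,0,0.92],
    [0,0,0.92],
    [0,0,0.92],
    [0,0,0.92],
    [0,0,0.92],
  ],
  xyz=[
    [0,0,-0.6],
    [0,0,-0.9],
    [0,0,-0.9],
    [-0.6,-0.91,0],
    [-0.6,-0.92,0],
    [0,0,0],
    [0,0,0],
    [0,0,0],
    [0,0,0],
    [0,0,0],
    [0,0,0],
    [0,0,0],
  ],
  claw=[4,4,4,4,4,4,4,4,4,4,4,4],
)

```text
time_s: 4.0
position: [0.4919, -0.0493, 0.1712]
tool_rot: [[0.993, -0.119, 0.001], [-0.119, -0.993, -0.0], [0.001, 0.0, -1.0]]
ft_force: [0.2, -0.5, -2.3]
grip_width: 0.011
gripper_force: 49.3
```

```bash
cat >> h.py <<'E'
def gauge(name):
    im,d,P,c=wcloud(name); hsv=cv2.cvtColor(im,cv2.COLOR_BGR2HSV)
    with np.errstate(invalid='ignore'): near=(np.hypot(P[...,0]-.4745,P[...,1]-.035)<.075)
    br=(near&(hsv[...,0]>12)&(hsv[...,0]<32)&(hsv[...,1]>90)&(abs(P[...,2]-.046)<.006)).astype(np.uint8)
    cs,h=cv2.findContours(br,cv2.RETR_CCOMP,cv2.CHAIN_APPROX_NONE)
    for i,k in enumerate(cs):
        if cv2.contourArea(k)<150: continue
        q=np.array([ray("wrist",u,v,.046,c) for u,v in k[:,0]]); print("hole" if h[0,i,3]>=0 else "outer",rect(q),"px",k[:,0].mean(0).round(0))
    with np.errstate(invalid='ignore'): f=near&(abs(P[...,2]-.046)<.004)
    print("face",rect(P[f]))
E
python3 - <<'E'
from h import *
to(.4745,.0348,.15,-6.6)
gauge("w_g")
E
```

```text
pos [ 0.4919 -0.0493  0.1712] yaw -6.81 tilt [ 0.0012 -0.0004] q6 77.3
shift units [-0.545 -1.629  0.422] norm 1.77 | turn z units -0.042
outer (array([477.8,  33.9]), array([60.3, 63.9]), np.float32(-7.4), 237) px [233. 217.]
hole (array([478.4,  33.1]), array([28.7, 46.8]), np.float32(-7.2), 129) px [234. 217.]
face (array([477.3,  34.4]), array([94.7, 94.6]), np.float32(83.1), 7599)
```

View pics/w_g.png

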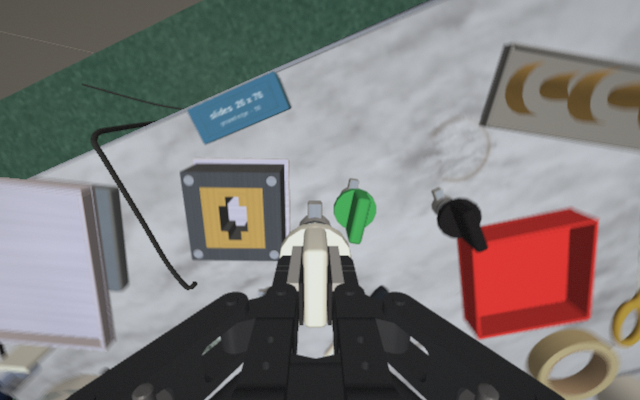

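>>> arm_command(
  turn=[
    [0,0,0.04],
    [0,0,0],
    [0,0,0],
    [0,0,0],
    [0,0,0],
    [0,0,0],
    [0,0,0],
    [0,0,0],
    [0,0,0],
  ],
  xyz=[
    [-0.23,-0.81,0],
    [-0.238,-0.808,0],
    [0,0,0.6],
    [0,0,0.6],
    [0,0,0.12],
    [0,0,0.1],
    [0,0,0.1],
    [0,0,0.1],
    [0,0,0],
  ],
  claw=[4,4,4,4,4,4,4,4,4],
)

```text
time_s: 4.95
position: [0.4782, 0.0336, 0.0894]
tool_rot: [[0.993, -0.119, 0.0], [-0.119, -0.993, -0.0], [0.0, -0.0, -1.0]]
ft_force: [-0.1, -0.9, -1.6]
grip_width: 0.0108
gripper_force: 49.5
```

>>> arm_command(
  turn=[
    [0,0,0],
    [0,0,0],
    [0,0,0],
    [0,0,0],
    [0,0,0],
    [0,0,0],
  ],
  xyz=[
    [0,0,0.2],
    [0,0,0.2],
    [0,0,0.1],
    [0,0,0.1],
    [0,0,0.02],
    [0,0,0],
  ],
  claw=[4,4,4,4,4,4],
)

```text
time_s: 5.55
position: [0.478, 0.034, 0.0584]
tool_rot: [[0.993, -0.119, -0.0], [-0.119, -0.993, 0.0], [-0.0, -0.0, -1.0]]
ft_force: [-1.7, 1.5, 1.5]
grip_width: 0.0109
gripper_force: 50.2
```

>>> arm_command(
  turn=[
    [0,0,0],
    [0,0,-0.6],
    [0,0,-0.6],
    [0,0,-0.6],
    [0,0,-0.6],
    [0,0,0],
  ],
  xyz=[
    [0,0,0.01],
    [0,0,0],
    [0,0,0],
    [0,0,0],
    [0,0,0],
    [0,0,0],
  ],
  claw=[4,4,4,4,4,4],
)

```text
time_s: 6.15
position: [0.4786, 0.0337, 0.0584]
tool_rot: [[0.996, 0.092, 0.002], [0.092, -0.996, -0.0], [0.002, 0.0, -1.0]]
ft_force: [-0.7, 0.4, 6.2]
grip_width: 0.0111
gripper_force: 50.8
```

Run:
```python
from h import *
s=env.observe(); print(s["wrist_torque"],s["ft_force"]); to(.478,.034,.0584,-6.8)
```

```text
[0.08788083 0.12767407 0.08796489] [-0.69779878  0.42023818  6.19618258]
pos [0.4786 0.0337 0.0584] yaw 5.28 tilt [ 0.0017 -0.0003] q6 74.6
shift units [-0.012 -0.007 -0.001] norm 0.01 | turn z units 2.415
```

>>> arm_command(
  turn=[
    [0,0,-1],
    [0,0,-1],
    [0,0,-1],
    [0,0,-1],
    [0,0,-1],
    [0,0,-1],
    [0,0,-1],
    [0,0,-1],
    [0,0,-1],
    [0,0,-1],
    [0,0,-1],
    [0,0,-1],
  ],
  xyz=[
    [0,0,0],
    [0,0,0],
    [0,0,0],
    [0,0,0],
    [0,0,0],
    [0,0,0],
    [0,0,0],
    [0,0,0],
    [0,0,0],
    [0,0,0],
    [0,0,0],
    [0,0,0],
  ],
  claw=[4,4,4,4,4,4,4,4,4,4,4,4],
)

```text
time_s: 7.35
position: [0.4774, 0.0346, 0.0584]
tool_rot: [[0.417, 0.909, -0.001], [0.909, -0.417, 0.001], [0.001, -0.002, -1.0]]
ft_force: [-5.7, 5.1, 12.3]
grip_width: 0.0108
gripper_force: 51.6
```

>>> arm_command(
  turn=[
    [0,0,-1],
    [0,0,-1],
    [0,0,-1],
    [0,0,0],
    [0,0,0],
  ],
  xyz=[
    [0,0,0],
    [0,0,0],
    [0,0,0],
    [0,0,0],
    [0,0,0],
  ],
  claw=[4,4,4,4,4],
)

```text
time_s: 7.85
position: [0.477, 0.0347, 0.0584]
tool_rot: [[0.17, 0.985, -0.002], [0.985, -0.17, 0.002], [0.001, -0.002, -1.0]]
ft_force: [-6.5, 6.6, 13.0]
grip_width: 0.0112
gripper_force: 51.8
```

Run:
```python
from h import *
s=env.observe(); print(s["wrist_torque"],s["ft_force"]); to(.4783,.034,.0584,-7)
im,_=imaging.get_image("wrist"); cv2.imwrite("pics/t1.png",im)
```

```text
[1.01101214 1.12894935 0.0214316 ] [-6.47374716  6.5660814  12.97448667]
pos [0.477  0.0347 0.0584] yaw 80.19 tilt [-0.0018  0.0016] q6 -0.3
shift units [-0.01   0.028 -0.   ] norm 0.03 | turn z units 17.439
```

View pics/t1.png

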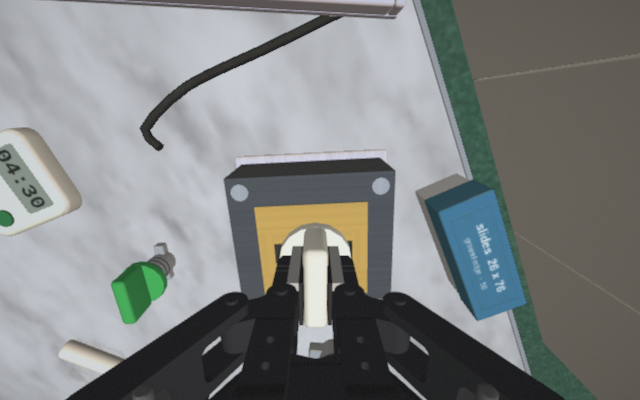

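>>> arm_command(
  turn=[
    [0,0,1],
    [0,0,1],
    [0,0,1],
    [0,0,1],
    [0,0,1],
    [0,0,1],
    [0,0,1],
    [0,0,1],
    [0,0,1],
    [0,0,1],
    [0,0,1],
    [0,0,1],
  ],
  xyz=[
    [0,0,0],
    [0,0,0],
    [0,0,0],
    [0,0,0],
    [0,0,0],
    [0,0,0],
    [0,0,0],
    [0,0,0],
    [0,0,0],
    [0,0,0],
    [0,0,0],
    [0,0,0],
  ],
  claw=[4,4,4,4,4,4,4,4,4,4,4,4],
)

```text
time_s: 9.1
position: [0.4791, 0.0335, 0.0584]
tool_rot: [[0.94, 0.342, 0.003], [0.342, -0.94, -0.001], [0.002, 0.002, -1.0]]
ft_force: [0.9, -0.3, 5.4]
grip_width: 0.011
gripper_force: 50.6
```

>>> arm_command(
  turn=[
    [0,0,1],
    [0,0,1],
    [0,0,1],
    [0,0,0.8],
    [0,0,0.8],
    [0,0,0.8],
    [0,0,0],
    [0,0,0],
    [0,0,0],
    [0,0,0],
    [0,0,0],
  ],
  xyz=[
    [0,0,0],
    [0,0,0],
    [0,0,0],
    [0,0,0],
    [0,0,0],
    [0,0,0],
    [0,0,0],
    [0,0,-0.1],
    [0,0,-0.2],
    [0,0,-0.3],
    [0,0,0],
  ],
  claw=[4,4,4,4,4,4,4,4,4,4,4],
)

```text
time_s: 10.2
position: [0.479, 0.0337, 0.0896]
tool_rot: [[0.993, -0.118, 0.004], [-0.118, -0.993, -0.001], [0.004, 0.0, -1.0]]
ft_force: [0.0, -0.7, -2.6]
grip_width: 0.0109
gripper_force: 49.7
```

>>> arm_command(
  turn=[
    [0,0,0],
    [0,0,0],
    [0,0,0],
    [0,0,0],
    [0,0,0],
    [0,0,0],
    [0,0,0],
    [0,0,0],
    [0,0,0],
    [0,0,0],
    [0,0,0],
    [0,0,0],
  ],
  xyz=[
    [0,0,-0.7],
    [0,0,-0.8],
    [0.018,-0.97,0],
    [0.018,-0.97,0],
    [0.018,-0.97,0],
    [0.018,-0.97,0],
    [0.018,-0.97,0],
    [0,0,0],
    [0,0,0.4],
    [0,0,0.3],
    [0,0,0.2],
    [0,0,0],
  ],
  claw=[4,4,4,4,4,4,4,4,4,4,4,4],
)

```text
time_s: 11.4
position: [0.5108, 0.2736, 0.1165]
tool_rot: [[0.993, -0.119, -0.003], [-0.119, -0.993, -0.001], [-0.003, 0.001, -1.0]]
ft_force: [-0.1, -0.1, 0.4]
grip_width: 0.011
gripper_force: 50.0
```

Run:
```python
from h import *
to(.512,.274,.1145,-7)
im,_=imaging.get_image("wrist"); cv2.imwrite("pics/p1.png",im)
```

```text
pos [0.5108 0.2736 0.1165] yaw -6.83 tilt [-0.0027 -0.0008] q6 113.3
shift units [ 0.024 -0.012  0.04 ] norm 0.05 | turn z units 0.034
```

View pics/p1.png

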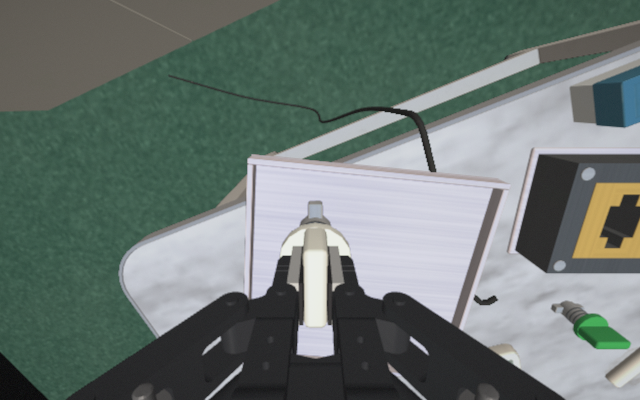

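>>> arm_command(
  turn=[
    [0,0,0],
    [0,0,0],
    [0,0,0],
    [0,0,0],
    [0,0,0],
    [0,0,0],
    [0,0,0],
    [0,0,0],
    [0,0,0],
  ],
  xyz=[
    [0,0,0.04],
    [0,0,0],
    [0,0,0],
    [0,0,0],
    [0,0,0],
    [0,0,-0.3],
    [0,0,-0.5],
    [0,0,-0.5],
    [0,0,0],
  ],
  claw=[4,4,30,30,30,30,30,30,30],
)

```text
time_s: 12.35
position: [0.5126, 0.2745, 0.1843]
tool_rot: [[0.993, -0.118, 0.006], [-0.118, -0.993, 0.002], [0.006, -0.003, -1.0]]
ft_force: [0.1, 0.4, -0.0]
grip_width: 0.0302
gripper_force: 0.0
```

>>> arm_command(
  turn=[
    [0,0,0],
    [0,0,0],
    [0,0,0],
    [0,0,0],
    [0,0,0],
    [0,0,0],
    [0,0,0],
    [0,0,0],
    [0,0,0.93],
    [0,0,0.93],
    [0,0,0],
    [0,0,0],
  ],
  xyz=[
    [0.015,0.905,0],
    [0.015,0.905,0],
    [0.015,0.905,0],
    [0.015,0.905,0],
    [0.015,0.905,0],
    [0.015,0.905,0],
    [0.015,0.905,0],
    [0.015,0.905,0],
    [0,0,0],
    [0,0,0],
    [0,0,0],
    [0,0,0],
  ],
  claw=[45,45,45,45,45,45,45,45,45,45,45,45],
)

```text
time_s: 13.55
position: [0.4742, -0.0859, 0.1805]
tool_rot: [[0.961, -0.275, -0.001], [-0.275, -0.961, 0.0], [-0.001, -0.0, -1.0]]
ft_force: [-0.1, 0.3, 0.3]
grip_width: 0.045
gripper_force: 0.0
```

Run:
```python
from h import *
wingw("w_green",.4736,-.086)
im,d=imaging.get_image("top"); P=cloud(d,cam("top")); cv2.imwrite("pics/top2.png",cv2.resize(im[120:400,120:500],None,fx=2,fy=2,interpolation=cv2.INTER_CUBIC))
w=P[165:225,165:240].reshape(-1,3); q=w[(w[:,2]>.115)&(w[:,2]<.16)]; print("on pan",rect(q) if len(q) else q, np.percentile(q[:,2],95) if len(q) else 0)
to(.4736,-.0861,.18,-16.1)
```

```text
w_green (array([473.9, -86.3]), array([12. , 42.8]), np.float32(-15.8), 654) median z 0.077 mean [ 0.4755 -0.0867  0.0766] px [315. 200.]
on pan (array([507.5, 274.7]), array([12.7, 43.8]), np.float32(-6.6), 112) 0.14244032454382247
pos [ 0.4743 -0.0858  0.1806] yaw -15.99 tilt [-0.0003  0.0001] q6 81.6
shift units [-0.012  0.01   0.013] norm 0.02 | turn z units 0.022
```

View pics/top2.png

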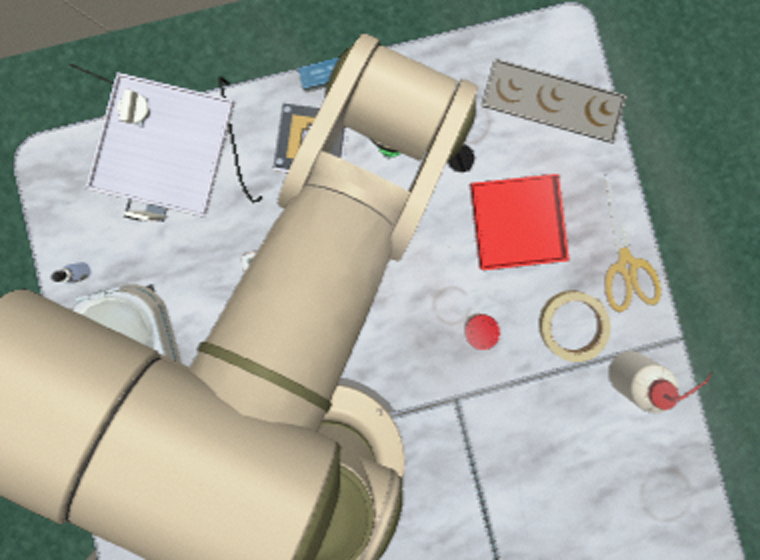

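>>> arm_command(
  turn=[
    [0,0,0],
    [0,0,0],
    [0,0,0],
    [0,0,0],
    [0,0,0],
    [0,0,0],
    [0,0,0],
    [0,0,0],
    [0,0,0],
    [0,0,0],
    [0,0,0],
    [0,0,0],
  ],
  xyz=[
    [-0.005,0.012,0.6],
    [0,0,0.8],
    [0,0,0.8],
    [0,0,0.37],
    [0,0,0],
    [0,0,0],
    [0,0,0],
    [0,0,0],
    [0,0,0],
    [0,0,-0.6],
    [0,0,-0.9],
    [0,0,0],
  ],
  claw=[45,45,45,45,45,4,4,4,4,4,4,4],
)

```text
time_s: 14.85
position: [0.4762, -0.0875, 0.1324]
tool_rot: [[0.961, -0.277, 0.009], [-0.277, -0.961, -0.004], [0.01, 0.001, -1.0]]
ft_force: [0.8, 0.3, -2.4]
grip_width: 0.011
gripper_force: 49.2
```

Run:
```python
from h import *
to(.4773,.0338,.13,-7)
```

```text
pos [ 0.4762 -0.0875  0.1324] yaw -16.09 tilt [ 0.0094 -0.0042] q6 81.6
shift units [-0.651 -2.337  0.038] norm 2.43 | turn z units -1.818
```

>>> arm_command(
  turn=[
    [0,0,0],
    [0,0,0],
    [0,0,0],
    [0,0,-0.9],
    [0,0,-0.91],
    [0,0,0],
    [0,0,0],
  ],
  xyz=[
    [-0.2,-0.78,0],
    [-0.2,-0.78,0],
    [-0.2,-0.78,0],
    [0,0,0],
    [0,0,0],
    [0,0,0],
    [0,0,0],
  ],
  claw=[4,4,4,4,4,4,4],
)

```text
time_s: 15.55
position: [0.4774, 0.034, 0.1272]
tool_rot: [[0.992, -0.125, -0.0], [-0.125, -0.992, 0.0], [-0.0, -0.0, -1.0]]
ft_force: [-0.3, 0.1, -0.8]
grip_width: 0.0111
gripper_force: 49.4
```

Run:
```python
from h import *
to(.4774,.0338,.09,-7)
```

```text
pos [0.4774 0.034  0.1272] yaw -7.19 tilt [-0.0002  0.0001] q6 87.1
shift units [-0.     0.005  0.744] norm 0.74 | turn z units -0.039
```

Grasp height was ≈0.0522, so home TCP ≈0.058.

>>> arm_command(
  turn=[
    [0,0,0],
    [0,0,0],
    [0,0,0],
    [0,0,0],
    [0,0,0],
  ],
  xyz=[
    [0,0,0.5],
    [0,0,0.1],
    [0,0,0.1],
    [0,0,0.1],
    [0,0,0],
  ],
  claw=[4,4,4,4,4],
)

```text
time_s: 16.05
position: [0.4774, 0.034, 0.0871]
tool_rot: [[0.992, -0.123, -0.001], [-0.123, -0.992, 0.0], [-0.001, -0.0, -1.0]]
ft_force: [0.3, 0.6, -1.3]
grip_width: 0.0108
gripper_force: 49.5
```

>>> arm_command(
  turn=[
    [0,0,0],
    [0,0,0],
    [0,0,0],
    [0,0,0],
    [0,0,0],
  ],
  xyz=[
    [0,0,0.2],
    [0,0,0.2],
    [0,0,0.1],
    [0,0,0.08],
    [0,0,0],
  ],
  claw=[4,4,4,4,4],
)

```text
time_s: 16.55
position: [0.4772, 0.0341, 0.0597]
tool_rot: [[0.992, -0.123, -0.0], [-0.123, -0.992, -0.0], [0.0, 0.0, -1.0]]
ft_force: [-7.3, 0.5, 20.2]
grip_width: 0.0109
gripper_force: 52.6
```

>>> arm_command(
  turn=[
    [0,0,0],
    [0,0,-0.3],
    [0,0,-0.3],
    [0,0,-0.3],
    [0,0,-0.3],
    [0,0,-0.3],
    [0,0,0],
  ],
  xyz=[
    [0,0,-0.01],
    [0,0,0],
    [0,0,0],
    [0,0,0],
    [0,0,0],
    [0,0,0],
    [0,0,0],
  ],
  claw=[4,4,4,4,4,4,4],
)

```text
time_s: 17.25
position: [0.4781, 0.0342, 0.0597]
tool_rot: [[1.0, 0.008, 0.002], [0.008, -1.0, 0.0], [0.002, 0.0, -1.0]]
ft_force: [-3.1, 2.1, 11.6]
grip_width: 0.0114
gripper_force: 51.3
```

Run:
```python
from h import *
s=env.observe(); print(s["wrist_torque"],s["ft_force"]); to(.4773,.034,.0584,-7)
```

```text
[0.2319985  0.43147241 0.06176086] [-3.08272974  2.08820573 11.59017216]
pos [0.4781 0.0342 0.0597] yaw 0.47 tilt [0.0017 0.    ] q6 79.4
shift units [-0.015  0.004  0.026] norm 0.03 | turn z units 1.495
```

>>> arm_command(
  turn=[
    [0,0,-0.5],
    [0,0,-0.5],
    [0,0,-0.5],
    [0,0,-0.5],
    [0,0,-0.5],
    [0,0,0],
  ],
  xyz=[
    [0,0,0],
    [0,0,0],
    [0,0,0],
    [0,0,0],
    [0,0,0],
    [0,0,0],
  ],
  claw=[4,4,4,4,4,4],
)

```text
time_s: 17.85
position: [0.4784, 0.0342, 0.0597]
tool_rot: [[0.974, 0.225, 0.003], [0.225, -0.974, 0.0], [0.003, 0.001, -1.0]]
ft_force: [-2.2, 1.4, 10.7]
grip_width: 0.0108
gripper_force: 51.1
```

Run:
```python
from h import *
s=env.observe(); print(s["wrist_torque"],s["ft_force"]); to(.4773,.034,.0584,-7)
```

```text
[0.32960549 0.15456511 0.09355964] [-2.15855497  1.4125135  10.69603856]
pos [0.4784 0.0342 0.0597] yaw 13.0 tilt [0.0027 0.0001] q6 66.9
shift units [-0.023 -0.001  0.027] norm 0.04 | turn z units 3.999
```

Free at 20°; continue to about a quarter turn (14 more units), then back 17.9 units.

>>> arm_command(
  turn=[
    [0,0,-1],
    [0,0,-1],
    [0,0,-1],
    [0,0,-1],
    [0,0,-1],
    [0,0,-1],
    [0,0,-1],
    [0,0,-1],
    [0,0,-1],
    [0,0,-1],
    [0,0,-1],
    [0,0,-1],
  ],
  xyz=[
    [0,0,0],
    [0,0,0],
    [0,0,0],
    [0,0,0],
    [0,0,0],
    [0,0,0],
    [0,0,0],
    [0,0,0],
    [0,0,0],
    [0,0,0],
    [0,0,0],
    [0,0,0],
  ],
  claw=[4,4,4,4,4,4,4,4,4,4,4,4],
)

```text
time_s: 19.05
position: [0.4769, 0.0351, 0.0597]
tool_rot: [[0.291, 0.957, -0.001], [0.957, -0.291, 0.002], [0.001, -0.001, -1.0]]
ft_force: [-6.6, 6.0, 16.1]
grip_width: 0.0111
gripper_force: 52.1
```

>>> arm_command(
  turn=[
    [0,0,-1],
    [0,0,-1],
    [0,0,0],
    [0,0,0],
  ],
  xyz=[
    [0,0,0],
    [0,0,0],
    [0,0,0],
    [0,0,0],
  ],
  claw=[4,4,4,4],
)

```text
time_s: 19.45
position: [0.4766, 0.0353, 0.0597]
tool_rot: [[0.123, 0.992, -0.001], [0.992, -0.123, 0.002], [0.002, -0.002, -1.0]]
ft_force: [-7.5, 7.4, 16.9]
grip_width: 0.0111
gripper_force: 52.2
```

Run:
```python
from h import *
s=env.observe(); print(s["wrist_torque"],s["ft_force"]); to(.4773,.034,.0584,-7)
im,d,P,c=wcloud("t2"); hsv=cv2.cvtColor(im,cv2.COLOR_BGR2HSV)
m=(hsv[...,0]>40)&(hsv[...,0]<85)&(hsv[...,1]>90)&(P[...,2]>.07)&(P[...,2]<.1)&(np.hypot(P[...,0]-.477,P[...,1]-.034)<.04); print("wing",rect(P[m]))
```

```text
[ 1.26484408  1.28886198 -0.00307739] [-7.47609742  7.39832439 16.87416137]
pos [0.4766 0.0353 0.0597] yaw 82.95 tilt [-0.0014  0.0019] q6 -3.1
shift units [-0.024  0.017  0.026] norm 0.04 | turn z units 17.99
wing (array([474.2,  33.5]), array([43.5, 18.8]), np.float32(81.2), 2085)
```

>>> arm_command(
  turn=[
    [0,0,1],
    [0,0,1],
    [0,0,1],
    [0,0,1],
    [0,0,1],
    [0,0,1],
    [0,0,1],
    [0,0,1],
    [0,0,1],
    [0,0,1],
    [0,0,1],
    [0,0,1],
  ],
  xyz=[
    [0,0,0],
    [0,0,0],
    [0,0,0],
    [0,0,0],
    [0,0,0],
    [0,0,0],
    [0,0,0],
    [0,0,0],
    [0,0,0],
    [0,0,0],
    [0,0,0],
    [0,0,0],
  ],
  claw=[4,4,4,4,4,4,4,4,4,4,4,4],
)

```text
time_s: 20.7
position: [0.4789, 0.0338, 0.0597]
tool_rot: [[0.922, 0.387, 0.004], [0.387, -0.922, -0.001], [0.003, 0.002, -1.0]]
ft_force: [-0.5, -1.0, 8.5]
grip_width: 0.011
gripper_force: 50.9
```

>>> arm_command(
  turn=[
    [0,0,1],
    [0,0,1],
    [0,0,1],
    [0,0,1],
    [0,0,1],
    [0,0,1],
    [0,0,0],
    [0,0,0],
    [0,0,0],
    [0,0,0],
    [0,0,0],
  ],
  xyz=[
    [0,0,0],
    [0,0,0],
    [0,0,0],
    [0,0,0],
    [0,0,0],
    [0,0,0],
    [0,0,0],
    [0,0,-0.1],
    [0,0,-0.2],
    [0,0,-0.3],
    [0,0,0],
  ],
  claw=[4,4,4,4,4,4,4,4,4,4,4],
)

```text
time_s: 21.8
position: [0.4784, 0.034, 0.0905]
tool_rot: [[0.992, -0.123, 0.003], [-0.123, -0.992, -0.001], [0.003, 0.0, -1.0]]
ft_force: [-0.3, -0.2, -2.0]
grip_width: 0.0115
gripper_force: 49.5
```

Run:
```python
from h import *
to(.494,.196,.17,-7)
```

```text
pos [0.4784 0.034  0.0905] yaw -7.05 tilt [ 0.0033 -0.0005] q6 86.9
shift units [-0.083 -3.253 -1.591] norm 3.62 | turn z units -0.01
```

>>> arm_command(
  turn=[
    [0,0,0],
    [0,0,0],
    [0,0,0],
    [0,0,0],
    [0,0,0],
    [0,0,0],
    [0,0,0],
    [0,0,0],
    [0,0,0],
    [0,0,0],
    [0,0,0],
    [0,0,0],
  ],
  xyz=[
    [0,0,-0.8],
    [0,0,-0.8],
    [-0.02,-0.81,0],
    [-0.02,-0.81,0],
    [-0.02,-0.81,0],
    [-0.02,-0.82,0],
    [0,0,0],
    [0,0,0.5],
    [0,0,0.4],
    [0,0,0.2],
    [0,0,0.1],
    [0,0,0],
  ],
  claw=[4,4,4,4,4,4,4,4,4,4,4,4],
)

```text
time_s: 23.0
position: [0.4935, 0.1955, 0.1087]
tool_rot: [[0.992, -0.123, -0.001], [-0.123, -0.992, -0.0], [-0.001, 0.0, -1.0]]
ft_force: [-0.9, -0.2, 1.1]
grip_width: 0.0112
gripper_force: 49.9
```

Run:
```python
from h import *
print(env.observe()["ft_force"]); to(.494,.196,.1077,-7)
```

```text
[-0.88714276 -0.20125205  1.08545657]
pos [0.4935 0.1955 0.1087] yaw -7.08 tilt [-0.0008 -0.0002] q6 105.9
shift units [ 0.009 -0.01   0.019] norm 0.02 | turn z units -0.017
```

>>> arm_command(
  turn=[
    [0,0,0],
    [0,0,0],
    [0,0,0],
    [0,0,0],
    [0,0,0],
    [0,0,0],
    [0,0,0],
    [0,0,0],
  ],
  xyz=[
    [0,0,0.02],
    [0,0,0],
    [0,0,0],
    [0,0,0],
    [0,0,-0.34],
    [0,0,-0.5],
    [0,0,-0.6],
    [0,0,0],
  ],
  claw=[4,30,30,30,30,30,30,30],
)

```text
time_s: 23.8
position: [0.4952, 0.1962, 0.1836]
tool_rot: [[0.992, -0.123, 0.008], [-0.123, -0.992, 0.001], [0.007, -0.002, -1.0]]
ft_force: [1.1, -0.5, -0.3]
grip_width: 0.03
gripper_force: 0.0
```

>>> arm_command(
  turn=[
    [0,0,0],
    [0,0,0],
    [0,0,0],
    [0,0,0],
    [0,0,0],
    [0,0,0],
    [0,0,0],
    [0,0,0],
    [0,0,-0.95],
    [0,0,-0.95],
    [0,0,-0.95],
  ],
  xyz=[
    [0.016,0.965,0],
    [0.016,0.965,0],
    [0.016,0.965,0],
    [0.016,0.965,0],
    [0.016,0.965,0],
    [0.016,0.965,0],
    [0.016,0.965,0],
    [0.016,0.965,0],
    [0,0,0],
    [0,0,0],
    [0,0,0],
  ],
  claw=[45,45,45,45,45,45,45,45,45,45,45],
)

```text
time_s: 24.9
position: [0.4522, -0.1885, 0.1793]
tool_rot: [[0.992, 0.127, -0.0], [0.127, -0.992, 0.0], [-0.0, -0.0, -1.0]]
ft_force: [0.2, 0.0, -0.5]
grip_width: 0.045
gripper_force: 0.0
```

>>> arm_command(
  turn=[
    [0,0,-0.94],
    [0,0,-0.94],
    [0,0,-0.94],
    [0,0,0],
    [0,0,0],
  ],
  xyz=[
    [0,0,0],
    [0,0,0],
    [0,0,0],
    [0,0,0],
    [0,0,0],
  ],
  claw=[45,45,45,45,45],
)

```text
time_s: 25.4
position: [0.4524, -0.188, 0.1796]
tool_rot: [[0.933, 0.361, -0.0], [0.361, -0.933, 0.0], [-0.0, -0.0, -1.0]]
ft_force: [-0.4, 0.2, -0.1]
grip_width: 0.0452
gripper_force: 0.0
```

Run:
```python
from h import *
wingw("w_black",.4526,-.1885)
im,d=imaging.get_image("top"); P=cloud(d,cam("top")); cv2.imwrite("pics/top3.png",im)
w=P[165:225,165:240].reshape(-1,3); q=w[(w[:,2]>.11)&(w[:,2]<.16)]; print("on pan",rect(q), np.percentile(q[:,2],[5,50,95]))
for y in((.23,.35),(.1,.23)):
  k=q[(q[:,1]>y[0])&(q[:,1]<y[1])]; print(rect(k) if len(k) else None)
to(.4526,-.1885,.18,21.3)
```

```text
w_black (array([ 452.6, -188.1]), array([43.1, 11.6]), np.float32(21.4), 638) median z 0.077 mean [ 0.4545 -0.1876  0.0765] px [315. 200.]
on pan (array([498.9, 235.2]), array([94.5, 44. ]), np.float32(77.5), 210) [0.11235593 0.13025694 0.13381629]
(array([507.6, 274.4]), array([12.8, 43.7]), np.float32(-6.8), 109)
(array([489.6, 196.3]), array([12. , 42.7]), np.float32(-7.7), 101)
pos [ 0.4524 -0.188   0.1797] yaw 21.2 tilt [-0.0002  0.0001] q6 32.4
shift units [-0.001  0.011 -0.007] norm 0.01 | turn z units -0.021
```

>>> arm_command(
  turn=[
    [0,0,0],
    [0,0,0],
    [0,0,0],
    [0,0,0],
    [0,0,0],
    [0,0,0],
    [0,0,0],
    [0,0,0],
    [0,0,0],
    [0,0,0],
    [0,0,0],
    [0,0,0],
  ],
  xyz=[
    [0,0,0.6],
    [0,0,0.8],
    [0,0,0.8],
    [0,0,0.34],
    [0,0,0],
    [0,0,0],
    [0,0,0],
    [0,0,0],
    [0,0,0],
    [0,0,-0.6],
    [0,0,-0.9],
    [0,0,0],
  ],
  claw=[45,45,45,45,45,4,4,4,4,4,4,4],
)

```text
time_s: 26.7
position: [0.4545, -0.1895, 0.133]
tool_rot: [[0.932, 0.363, 0.008], [0.363, -0.932, -0.006], [0.006, 0.009, -1.0]]
ft_force: [0.6, -1.0, -1.7]
grip_width: 0.0107
gripper_force: 49.3
```

>>> arm_command(
  turn=[
    [0,0,0.95],
    [0,0,0.95],
    [0,0,0.94],
    [0,0,0.94],
    [0,0,0.94],
    [0,0,0.94],
    [0,0,0],
    [0,0,0],
  ],
  xyz=[
    [0,0,-0.5],
    [0,0,0],
    [0,0,0],
    [0,0,0],
    [0,0,0],
    [0,0,0],
    [0,0,0],
    [0,0,0],
  ],
  claw=[4,4,4,4,4,4,4,4],
)

```text
time_s: 27.5
position: [0.4523, -0.1881, 0.1527]
tool_rot: [[0.993, -0.12, -0.0], [-0.12, -0.993, 0.0], [-0.0, -0.0, -1.0]]
ft_force: [0.3, 0.1, -1.3]
grip_width: 0.0108
gripper_force: 49.2
```

Run:
```python
from h import *
to(.4774,.0338,.09,-7)
```

```text
pos [ 0.4523 -0.1881  0.1527] yaw -6.91 tilt [-0.0001  0.    ] q6 60.5
shift units [-0.035 -4.466  1.254] norm 4.64 | turn z units 0.017
```

>>> arm_command(
  turn=[
    [0,0,0],
    [0,0,0],
    [0,0,0],
    [0,0,0],
    [0,0,0],
    [0,0,0],
    [0,0,0],
    [0,0,0],
    [0,0,0],
    [0,0,0],
    [0,0,0],
    [0,0,0],
  ],
  xyz=[
    [-0.007,-0.893,0],
    [-0.007,-0.893,0],
    [-0.007,-0.893,0],
    [-0.007,-0.893,0],
    [-0.007,-0.893,0],
    [0,0,0],
    [0,0,0.5],
    [0,0,0.4],
    [0,0,0.14],
    [0,0,0.1],
    [0,0,0.11],
    [0,0,0],
  ],
  claw=[4,4,4,4,4,4,4,4,4,4,4,4],
)

```text
time_s: 28.7
position: [0.4781, 0.0336, 0.0903]
tool_rot: [[0.993, -0.122, -0.0], [-0.122, -0.993, 0.0], [-0.0, -0.0, -1.0]]
ft_force: [-0.2, -0.2, -1.2]
grip_width: 0.011
gripper_force: 49.5
```

>>> arm_command(
  turn=[
    [0,0,0],
    [0,0,0],
    [0,0,0],
    [0,0,0],
    [0,0,0],
  ],
  xyz=[
    [0,0,0.2],
    [0,0,0.2],
    [0,0,0.1],
    [0,0,0.1],
    [0,0,0],
  ],
  claw=[4,4,4,4,4],
)

```text
time_s: 29.2
position: [0.4781, 0.0338, 0.0603]
tool_rot: [[0.993, -0.122, 0.0], [-0.122, -0.993, -0.0], [0.0, 0.0, -1.0]]
ft_force: [-0.0, -0.2, -0.8]
grip_width: 0.0111
gripper_force: 49.5
```

Not seated yet; lower a little more until contact.

>>> arm_command(
  turn=[
    [0,0,0],
    [0,0,0],
    [0,0,0],
    [0,0,0],
  ],
  xyz=[
    [0,0,0.02],
    [0,0,0.01],
    [0,0,0.01],
    [0,0,0],
  ],
  claw=[4,4,4,4],
)

```text
time_s: 29.6
position: [0.4782, 0.0338, 0.0601]
tool_rot: [[0.993, -0.122, 0.002], [-0.122, -0.993, -0.001], [0.002, 0.0, -1.0]]
ft_force: [-7.0, 0.9, 23.8]
grip_width: 0.0111
gripper_force: 53.3
```

>>> arm_command(
  turn=[
    [0,0,-0.3],
    [0,0,-0.3],
    [0,0,-0.3],
    [0,0,-0.3],
    [0,0,0],
  ],
  xyz=[
    [0,0,0],
    [0,0,0],
    [0,0,0],
    [0,0,0],
    [0,0,0],
  ],
  claw=[4,4,4,4,4],
)

```text
time_s: 30.1
position: [0.4786, 0.0339, 0.0601]
tool_rot: [[1.0, -0.017, 0.003], [-0.017, -1.0, -0.0], [0.003, 0.0, -1.0]]
ft_force: [-4.9, 0.8, 22.0]
grip_width: 0.0109
gripper_force: 53.0
```

Run:
```python
from h import *
s=env.observe(); print(s["wrist_torque"],s["ft_force"]); to(.4773,.034,.0584,-7)
```

```text
[ 0.25010285  0.95864775 -0.16378899] [-4.88947705  0.83242456 21.98487523]
pos [0.4786 0.0339 0.0601] yaw -0.99 tilt [ 0.0027 -0.0001] q6 80.8
shift units [-0.026 -0.001  0.034] norm 0.04 | turn z units 1.203
```

>>> arm_command(
  turn=[
    [0,0,0],
    [0,0,-0.3],
    [0,0,-0.3],
    [0,0,-0.3],
    [0,0,-0.3],
    [0,0,-0.3],
    [0,0,0],
  ],
  xyz=[
    [0,0,-0.015],
    [0,0,0],
    [0,0,0],
    [0,0,0],
    [0,0,0],
    [0,0,0],
    [0,0,0],
  ],
  claw=[4,4,4,4,4,4,4],
)

```text
time_s: 30.8
position: [0.4788, 0.0339, 0.0601]
tool_rot: [[0.994, 0.114, 0.003], [0.114, -0.994, -0.0], [0.003, 0.0, -1.0]]
ft_force: [-1.0, 1.6, 11.6]
grip_width: 0.011
gripper_force: 51.5
```

Run:
```python
from h import *
s=env.observe(); print(s["wrist_torque"],s["ft_force"]); to(.4773,.034,.0584,-7)
im,d,P,c=wcloud("t3")
m=(P[...,2]>.07)&(P[...,2]<.1)&(np.hypot(P[...,0]-.477,P[...,1]-.034)<.04)&(im.max(2)<60); print(rect(P[m]))
cv2.imwrite("pics/t3c.png",cv2.resize(im[150:380,180:450],None,fx=2.5,fy=2.5))
```

```text
[ 0.28377567  0.34080307 -0.03050852] [-1.01105707  1.63755064 11.62048619]
pos [0.4788 0.0339 0.0601] yaw 6.52 tilt [ 0.0028 -0.0001] q6 73.3
shift units [-0.03  -0.006  0.035] norm 0.05 | turn z units 2.705
(array([480.1,  30.3]), array([42.6, 34.5]), np.float32(31.4), 3233)
```

View pics/t3c.png

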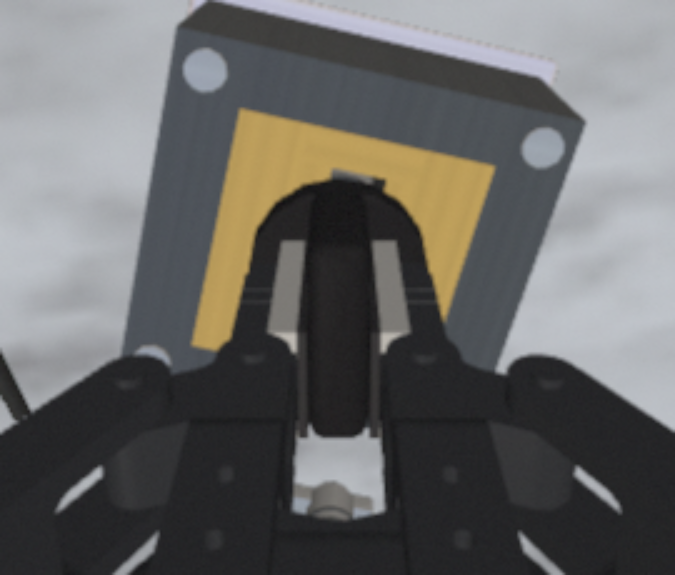

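Collar flat on the face, turned 13.5°, no resisting torque yet. Continue.

>>> arm_command(
  turn=[
    [0,0,-0.4],
    [0,0,-0.4],
    [0,0,-0.4],
    [0,0,-0.4],
    [0,0,0],
  ],
  xyz=[
    [0,0,0],
    [0,0,0],
    [0,0,0],
    [0,0,0],
    [0,0,0],
  ],
  claw=[4,4,4,4,4],
)

```text
time_s: 31.35
position: [0.479, 0.0339, 0.0602]
tool_rot: [[0.968, 0.251, 0.003], [0.251, -0.968, -0.0], [0.003, 0.001, -1.0]]
ft_force: [-0.5, 2.3, 11.6]
grip_width: 0.011
gripper_force: 51.4
```

Run:
```python
from h import *
s=env.observe(); print(s["wrist_torque"],s["ft_force"]); to(.4773,.034,.0584,-7)
```

```text
[ 0.20016327  0.15375236 -0.05263123] [-0.45835416  2.27324292 11.60769049]
pos [0.479  0.0339 0.0602] yaw 14.54 tilt [ 0.0031 -0.0002] q6 65.3
shift units [-0.032 -0.011  0.035] norm 0.05 | turn z units 4.308
```

>>> arm_command(
  turn=[
    [0,0,-1],
    [0,0,-1],
    [0,0,-1],
    [0,0,-1],
    [0,0,-1],
    [0,0,-1],
    [0,0,-1],
    [0,0,-1],
    [0,0,-1],
    [0,0,-1],
    [0,0,0],
  ],
  xyz=[
    [0,0,0],
    [0,0,0],
    [0,0,0],
    [0,0,0],
    [0,0,0],
    [0,0,0],
    [0,0,0],
    [0,0,0],
    [0,0,0],
    [0,0,0],
    [0,0,0],
  ],
  claw=[4,4,4,4,4,4,4,4,4,4,4],
)

```text
time_s: 32.45
position: [0.4781, 0.0344, 0.0601]
tool_rot: [[0.429, 0.904, 0.001], [0.904, -0.429, 0.001], [0.001, 0.001, -1.0]]
ft_force: [-3.9, 4.4, 15.2]
grip_width: 0.0109
gripper_force: 51.9
```

>>> arm_command(
  turn=[
    [0,0,-0.9],
    [0,0,-0.9],
    [0,0,-0.9],
    [0,0,-0.9],
    [0,0,0],
  ],
  xyz=[
    [0,0,0],
    [0,0,0],
    [0,0,0],
    [0,0,0],
    [0,0,0],
  ],
  claw=[4,4,4,4,4],
)

```text
time_s: 32.95
position: [0.4776, 0.0345, 0.0601]
tool_rot: [[0.129, 0.992, 0.0], [0.992, -0.129, 0.001], [0.001, -0.0, -1.0]]
ft_force: [-6.0, 5.8, 16.7]
grip_width: 0.0114
gripper_force: 52.2
```

Run:
```python
from h import *
s=env.observe(); print(s["wrist_torque"],s["ft_force"]); to(.4773,.034,.0584,-7)
im,d,P,c=wcloud("t4"); cv2.imwrite("pics/t4c.png",cv2.resize(im[150:380,180:450],None,fx=2,fy=2))
```

```text
[0.90395332 1.01171225 0.01084226] [-5.97564383  5.77872085 16.67756149]
pos [0.4776 0.0345 0.0601] yaw 82.61 tilt [0.0001 0.0011] q6 -2.8
shift units [-0.012 -0.005  0.035] norm 0.04 | turn z units 17.921
```

View pics/t4c.png

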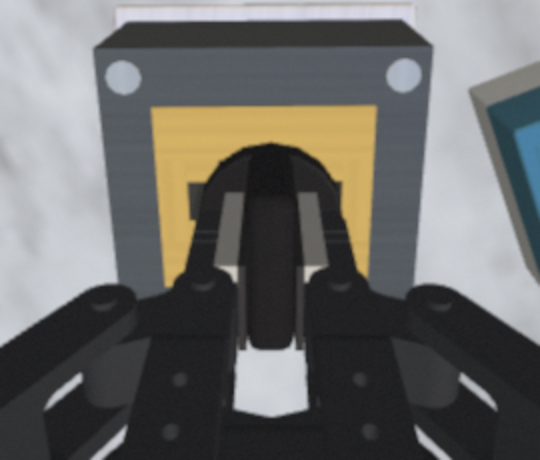

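>>> arm_command(
  turn=[
    [0,0,1],
    [0,0,1],
    [0,0,1],
    [0,0,1],
    [0,0,1],
    [0,0,1],
    [0,0,1],
    [0,0,1],
    [0,0,1],
    [0,0,1],
    [0,0,1],
    [0,0,1],
  ],
  xyz=[
    [0,0,0],
    [0,0,0],
    [0,0,0],
    [0,0,0],
    [0,0,0],
    [0,0,0],
    [0,0,0],
    [0,0,0],
    [0,0,0],
    [0,0,0],
    [0,0,0],
    [0,0,0],
  ],
  claw=[4,4,4,4,4,4,4,4,4,4,4,4],
)

```text
time_s: 34.2
position: [0.4797, 0.0333, 0.0602]
tool_rot: [[0.925, 0.38, 0.005], [0.38, -0.925, -0.001], [0.004, 0.003, -1.0]]
ft_force: [1.5, -1.9, 9.2]
grip_width: 0.0111
gripper_force: 51.0
```

>>> arm_command(
  turn=[
    [0,0,1],
    [0,0,1],
    [0,0,1],
    [0,0,1],
    [0,0,1],
    [0,0,0.92],
    [0,0,0],
    [0,0,0],
    [0,0,0],
    [0,0,0],
    [0,0,0],
  ],
  xyz=[
    [0,0,0],
    [0,0,0],
    [0,0,0],
    [0,0,0],
    [0,0,0],
    [0,0,0],
    [0,0,0],
    [0,0,-0.1],
    [0,0,-0.2],
    [0,0,-0.3],
    [0,0,0],
  ],
  claw=[4,4,4,4,4,4,4,4,4,4,4],
)

```text
time_s: 35.3
position: [0.4789, 0.0337, 0.0907]
tool_rot: [[0.992, -0.124, 0.003], [-0.124, -0.992, -0.001], [0.003, 0.0, -1.0]]
ft_force: [0.2, 0.3, -1.7]
grip_width: 0.0111
gripper_force: 49.6
```

Run:
```python
from h import *
to(.433,.291,.17,-7)
```

```text
pos [0.4789 0.0337 0.0907] yaw -7.1 tilt [ 0.0033 -0.0005] q6 87.0
shift units [-1.541 -4.992 -1.591] norm 5.46 | turn z units -0.02
```

>>> arm_command(
  turn=[
    [0,0,0],
    [0,0,0],
    [0,0,0],
    [0,0,0],
    [0,0,0],
    [0,0,0],
    [0,0,0],
    [0,0,0],
    [0,0,0],
    [0,0,0],
  ],
  xyz=[
    [0,0,-0.7],
    [0,0,-0.8],
    [0,0,-0.7],
    [-0.25,-0.83,0],
    [-0.25,-0.83,0],
    [-0.25,-0.83,0],
    [-0.26,-0.83,0],
    [-0.26,-0.83,0],
    [-0.26,-0.83,0],
    [0,0,0],
  ],
  claw=[4,4,4,4,4,4,4,4,4,4],
)

```text
time_s: 36.3
position: [0.4313, 0.2943, 0.1984]
tool_rot: [[0.993, -0.119, -0.001], [-0.119, -0.993, 0.001], [-0.001, -0.001, -1.0]]
ft_force: [0.8, -0.3, -1.5]
grip_width: 0.011
gripper_force: 49.8
```

>>> arm_command(
  turn=[
    [0,0,0],
    [0,0,0],
    [0,0,0],
    [0,0,0],
    [0,0,0],
    [0,0,0],
    [0,0,0],
  ],
  xyz=[
    [0,0,0.6],
    [0,0,0.6],
    [0,0,0.4],
    [0,0,0.2],
    [0,0,0.15],
    [0,0,0],
    [0,0,0],
  ],
  claw=[4,4,4,4,4,4,4],
)

```text
time_s: 37.0
position: [0.4333, 0.2904, 0.1023]
tool_rot: [[0.992, -0.124, 0.001], [-0.124, -0.992, 0.0], [0.001, -0.0, -1.0]]
ft_force: [-1.2, 0.1, 0.1]
grip_width: 0.0111
gripper_force: 49.9
```

Run:
```python
from h import *
print(env.observe()["ft_force"]);to(.433,.291,.10,-7)
im,d=imaging.get_image("wrist"); cv2.imwrite("pics/p3.png",im)
```

```text
[-1.20172246  0.112625    0.12789496]
pos [0.4333 0.2904 0.1023] yaw -7.12 tilt [0.0011 0.0003] q6 117.9
shift units [-0.008 -0.012  0.046] norm 0.05 | turn z units -0.024
```

View pics/p3.png

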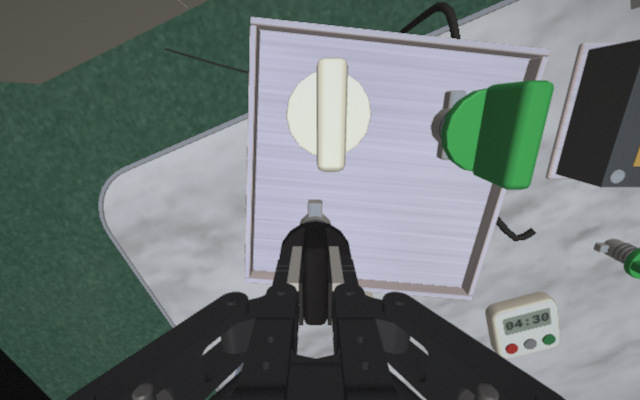

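>>> arm_command(
  turn=[
    [0,0,0],
    [0,0,0],
    [0,0,0],
    [0,0,0],
    [0,0,0],
    [0,0,0],
    [0,0,0],
    [0,0,0],
    [0,0,0],
    [0,0,0],
  ],
  xyz=[
    [0,0,0.045],
    [0,0,0],
    [0,0,0],
    [0,0,0],
    [0,0,0],
    [0,0,-0.3],
    [0,0,-0.6],
    [0,0,-0.6],
    [0,0,-0.5],
    [0,0,0],
  ],
  claw=[4,4,30,30,30,30,30,30,30,30],
)

```text
time_s: 38.05
position: [0.4341, 0.2909, 0.2026]
tool_rot: [[0.992, -0.124, 0.006], [-0.124, -0.992, 0.002], [0.006, -0.003, -1.0]]
ft_force: [-0.5, 0.1, -0.2]
grip_width: 0.0299
gripper_force: 0.0
```

>>> arm_command(
  turn=[
    [0,0,0],
    [0,0,0],
    [0,0,0],
    [0,0,0],
    [0,0,0],
    [0,0,0],
    [0,0,0],
    [0,0,0],
    [0,0,0],
    [0,0,0],
    [0,0,0],
    [0,0,0],
  ],
  xyz=[
    [0.322,0.893,0],
    [0.322,0.893,0],
    [0.322,0.893,0],
    [0.322,0.893,0],
    [0.322,0.893,0],
    [0.322,0.893,0],
    [0.322,0.893,0],
    [0.322,0.893,0],
    [0.322,0.893,0],
    [0.322,0.893,0],
    [0.322,0.893,0],
    [0.322,0.893,0],
  ],
  claw=[45,45,45,45,45,45,45,45,45,45,45,45],
)

```text
time_s: 39.25
position: [0.5583, -0.267, 0.1983]
tool_rot: [[0.992, -0.124, -0.001], [-0.124, -0.992, 0.001], [-0.001, -0.001, -1.0]]
ft_force: [-0.1, 0.3, 0.3]
grip_width: 0.0448
gripper_force: 0.0
```

>>> arm_command(
  turn=[
    [0,0,-1],
    [0,0,-1],
    [0,0,-1],
    [0,0,-1],
    [0,0,-1],
    [0,0,-1],
    [0,0,-1],
    [0,0,-1],
    [0,0,-1],
    [0,0,-1],
    [0,0,-1],
    [0,0,-1],
  ],
  xyz=[
    [0,0,0],
    [0,0,0],
    [0,0,0],
    [0,0,0],
    [0,0,0],
    [0,0,0],
    [0,0,0],
    [0,0,0],
    [0,0,0],
    [0,0,0],
    [0,0,0],
    [0,0,0],
  ],
  claw=[45,45,45,45,45,45,45,45,45,45,45,45],
)

```text
time_s: 40.45
position: [0.5581, -0.2651, 0.1982]
tool_rot: [[0.6, 0.8, -0.001], [0.8, -0.6, 0.001], [0.0, -0.002, -1.0]]
ft_force: [0.5, 0.6, 0.5]
grip_width: 0.0452
gripper_force: 0.0
```

>>> arm_command(
  turn=[
    [0,0,-1],
    [0,0,-1],
    [0,0,-1],
    [0,0,-1],
    [0,0,-0.8],
    [0,0,0],
    [0,0,0],
  ],
  xyz=[
    [0,0,0],
    [0,0,0],
    [0,0,0],
    [0,0,0],
    [0,0,0.4],
    [0,0,0],
    [0,0,0],
  ],
  claw=[45,45,45,45,45,45,45],
)

```text
time_s: 41.15
position: [0.5582, -0.265, 0.1788]
tool_rot: [[0.228, 0.974, -0.001], [0.974, -0.228, 0.001], [0.001, -0.001, -1.0]]
ft_force: [0.6, -0.3, -0.2]
grip_width: 0.045
gripper_force: 0.0
```

Run:
```python
from h import *
im,d,P,c=wcloud("w_wt"); hsv=cv2.cvtColor(im,cv2.COLOR_BGR2HSV)
m=((P[...,2]>.055)&(P[...,2]<.07)&(hsv[...,1]>90)).astype(np.uint8)
n,l,st,ct=cv2.connectedComponentsWithStats(m)
for k in range(1,n):
    if st[k,4]>60: print(rect(P[l==k]),np.median(P[l==k][:,2]).round(4),ct[k].round(0))
to(.558,-.265,.165,77)
im,d=imaging.get_image("top"); P=cloud(d,cam("top"))
w=P[160:230,160:240].reshape(-1,3); q=w[(w[:,2]>.105)&(w[:,2]<.16)]
for n,x,y in(("white",.5075,.274),("green",.4896,.196),("black",.43,.291)):
  k=q[np.hypot(q[:,0]-x,q[:,1]-y)<.035]; print(n,rect(k) if len(k) else None,np.percentile(k[:,2],95) if len(k) else 0)
```

```text
(array([ 551.7, -332.2]), array([ 7.2, 19.8]), np.float32(-19.1), 67) 0.0588 [322. 257.]
(array([ 532.5, -401.3]), array([ 7.4, 19. ]), np.float32(-17.3), 79) 0.0587 [319. 315.]
pos [ 0.5584 -0.2652  0.1794] yaw 76.8 tilt [-0.0002  0.0002] q6 -23.2
shift units [ 0.001 -0.009  0.288] norm 0.29 | turn z units -0.04
white (array([507.9, 275.1]), array([13.3, 44.2]), np.float32(-5.4), 100) 0.12577609807324147
green (array([489.9, 196.1]), array([12. , 43.9]), np.float32(-8.1), 96) 0.12594718802928534
black (array([429.9, 291.2]), array([12.7, 43. ]), np.float32(-7.9), 101) 0.1268223173800124
```

View pics/w_wt.png

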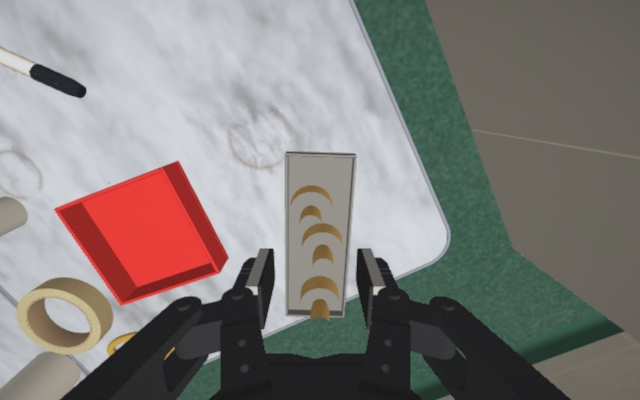

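Run:
```python
from h import *
d=np.load("wd.npy"); P=cloud(d,cam("wrist"))
for lo,hi,a in((.045,.075,100),(.018,.032,300)):
    m=((P[...,2]>lo)&(P[...,2]<hi)&(d>0)).astype(np.uint8); m[330:]=0; m[:,:280]=0; m[:,365:]=0
    n,l,st,ct=cv2.connectedComponentsWithStats(m)
    for k in range(1,n):
        if st[k,4]>a: q=P[l==k]; print(lo,rect(q),np.percentile(q[:,2],[5,50,95]).round(4),ct[k].round(0),cv2.minEnclosingCircle((q[:,:2]*1000).astype(np.float32)))
```

```text
0.045 (array([ 549.3, -285.3]), array([ 9.4, 21.2]), np.float32(-11.4), 137) [0.0464 0.0543 0.0624] [310. 213.] ((548.361083984375, -289.6774597167969), 10.592557907104492)
0.045 (array([ 551.7, -333.2]), array([ 9. , 21.2]), np.float32(-15.9), 178) [0.0459 0.0546 0.0626] [322. 255.] ((550.6739501953125, -336.7081298828125), 10.65951919555664)
0.045 (array([ 532.7, -402.5]), array([ 9.6, 20.7]), np.float32(-17.3), 212) [0.0458 0.0543 0.0625] [319. 312.] ((531.354736328125, -406.7970886230469), 10.360762596130371)
```

Run:
```python
from h import *
im=cv2.imread("pics/w_wt.png"); d=np.load("wd.npy"); P=cloud(d,cam("wrist"))
print([(v,round(float(d[v,311]),3),(P[v,311]*1000).round(0).tolist(),im[v,311].tolist()) for v in range(176,250,4)])
cv2.imwrite("pics/wtc.png",cv2.resize(im[140:330,265:375],None,fx=3,fy=3,interpolation=cv2.INTER_CUBIC))
```

```text
[(176, 0.327, [557.0, -259.0, 3.0], [140, 147, 150]), (180, 0.328, [556.0, -264.0, 4.0], [141, 147, 150]), (184, 0.33, [554.0, -268.0, 3.0], [140, 147, 149]), (188, 0.316, [554.0, -269.0, 18.0], [55, 97, 123]), (192, 0.333, [552.0, -278.0, 3.0], [123, 136, 145]), (196, 0.333, [551.0, -282.0, 4.0], [141, 146, 150]), (200, 0.336, [550.0, -287.0, 3.0], [141, 147, 150]), (204, 0.336, [549.0, -291.0, 5.0], [137, 145, 148]), (208, 0.293, [552.0, -281.0, 47.0], [51, 90, 114]), (212, 0.283, [552.0, -282.0, 57.0], [53, 94, 118]), (216, 0.341, [545.0, -306.0, 4.0], [139, 147, 150]), (220, 0.344, [544.0, -311.0, 3.0], [139, 146, 149]), (224, 0.343, [543.0, -315.0, 5.0], [140, 146, 150]), (228, 0.335, [543.0, -317.0, 14.0], [54, 97, 124]), (232, 0.326, [543.0, -317.0, 24.0], [57, 101, 129]), (236, 0.35, [539.0, -331.0, 4.0], [139, 146, 150]), (240, 0.352, [538.0, -337.0, 3.0], [138, 146, 148]), (244, 0.354, [537.0, -342.0, 3.0], [140, 147, 150]), (248, 0.356, [536.0, -347.0, 3.0], [139, 146, 149])]
```

View pics/wtc.png

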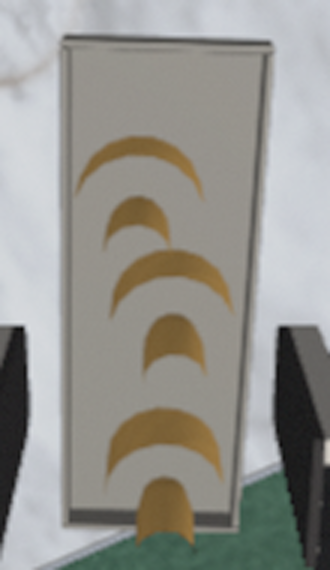

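>>> arm_command(
  turn=[
    [0,0,0],
    [0,0,0],
    [0,0,0],
    [0,0,0],
    [0,0,0],
  ],
  xyz=[
    [-0.962,0.04,0.09],
    [-0.962,0.04,0.09],
    [-0.962,0.04,0.09],
    [0,0,0],
    [0,0,0],
  ],
  claw=[45,45,45,45,45],
)

```text
time_s: 41.75
position: [0.531, -0.4081, 0.1659]
tool_rot: [[0.229, 0.973, 0.0], [0.973, -0.229, 0.0], [0.0, 0.0, -1.0]]
ft_force: [0.2, 1.5, -0.5]
grip_width: 0.0451
gripper_force: 0.0
```

Run:
```python
from h import *
from scipy.optimize import least_squares
to(.5314,-.4068,.05,76.8)
im,d,P,c=wcloud("w_w3")
for x,y in((.5314,-.4068),(.5507,-.3367),(.5484,-.2897)):
    m=(P[...,2]>.040)&(P[...,2]<.066)&(np.hypot(P[...,0]-x,P[...,1]-y)<.022)
    q=P[m][:,:2]*1000; r=least_squares(lambda p:np.hypot(*(q-p).T)-11,[x*1000,y*1000-3],loss="soft_l1"); print(r.x.round(1),"rms",np.sqrt(np.mean((np.hypot(*(q-r.x).T)-11)**2)).round(2),len(q))
```

```text
pos [ 0.531  -0.4081  0.1659] yaw 76.74 tilt [0.0003 0.0001] q6 -34.4
shift units [2.700e-02 1.000e-03 2.318e+00] norm 2.32 | turn z units -0.012
[ 529.9 -409.2] rms 0.2 144
[ 548.7 -339.7] rms 0.07 3
[ 547.5 -291.1] rms 0.12 64
```

>>> arm_command(
  turn=[
    [0,0,0],
    [0,0,0],
    [0,0,0],
    [0,0,0],
    [0,0,0],
    [0,0,0],
    [0,0,0],
    [0,0,0],
    [0,0,0],
    [0,0,0],
  ],
  xyz=[
    [-0.026,-0.016,0.6],
    [0,0,0.8],
    [0,0,0.8],
    [0,0,0.45],
    [0,0,0],
    [0,0,0],
    [0,0,0],
    [0,0,0],
    [0,0,0],
    [0,0,0],
  ],
  claw=[45,45,45,45,45,12,12,12,12,12],
)

```text
time_s: 42.8
position: [0.5311, -0.4086, 0.0354]
tool_rot: [[0.227, 0.974, 0.003], [0.974, -0.227, -0.002], [-0.002, 0.003, -1.0]]
ft_force: [-0.3, 1.2, 7.0]
grip_width: 0.0203
gripper_force: 49.5
```

>>> arm_command(
  turn=[
    [0,0,0],
    [0,0,0],
    [0,0,0],
    [0,0,0],
    [0,0,0],
    [0,0,0],
  ],
  xyz=[
    [0,0,-0.4],
    [0,0,-0.8],
    [0,0,-0.8],
    [0,0,-0.8],
    [0,0,-0.5],
    [0,0,0],
  ],
  claw=[12,12,12,12,12,12],
)

```text
time_s: 43.4
position: [0.5312, -0.4091, 0.2031]
tool_rot: [[0.227, 0.974, 0.006], [0.974, -0.227, -0.006], [-0.005, 0.007, -1.0]]
ft_force: [-0.0, -0.0, -1.8]
grip_width: 0.0204
gripper_force: 49.4
```

Run:
```python
from h import *
to(.416,.214,.20,-12.5)
```

```text
pos [ 0.5312 -0.4091  0.2031] yaw 76.89 tilt [ 0.0057 -0.0063] q6 -34.6
shift units [11.614 -5.071 -0.029] norm 12.67 | turn z units 17.877
```

>>> arm_command(
  turn=[
    [0,0,0],
    [0,0,0],
    [0,0,0],
    [0,0,0],
    [0,0,0],
    [0,0,0],
    [0,0,0],
  ],
  xyz=[
    [0.83,-0.362,0],
    [0.83,-0.362,0],
    [0.83,-0.362,0],
    [0.83,-0.362,0],
    [0.83,-0.362,0],
    [0.83,-0.362,0],
    [0.83,-0.362,0],
  ],
  claw=[12,12,12,12,12,12,12],
)

```text
time_s: 44.1
position: [0.4715, -0.0949, 0.1972]
tool_rot: [[0.228, 0.974, -0.002], [0.974, -0.228, 0.001], [0.0, -0.002, -1.0]]
ft_force: [1.0, 0.9, -0.5]
grip_width: 0.0204
gripper_force: 49.5
```

>>> arm_command(
  turn=[
    [0,0,0],
    [0,0,0],
    [0,0,0],
    [0,0,0],
    [0,0,0],
    [0,0,0],
    [0,0,0],
    [0,0,0],
    [0,0,0],
  ],
  xyz=[
    [0.83,-0.362,0],
    [0.83,-0.362,0],
    [0.83,-0.362,0],
    [0.83,-0.362,0],
    [0.83,-0.362,0],
    [0.83,-0.362,0],
    [0.83,-0.362,0],
    [0,0,0],
    [0,0,0],
  ],
  claw=[12,12,12,12,12,12,12,12,12],
)

```text
time_s: 45.0
position: [0.4145, 0.2156, 0.1974]
tool_rot: [[0.225, 0.974, -0.002], [0.974, -0.225, -0.001], [-0.001, -0.001, -1.0]]
ft_force: [0.5, 0.3, -2.2]
grip_width: 0.0204
gripper_force: 49.5
```

Run:
```python
from h import *
to(.4164,.2136,.082,76.8)
```

```text
pos [0.4145 0.2156 0.1974] yaw 77.02 tilt [-0.0017 -0.0007] q6 25.9
shift units [-0.028  0.05   2.307] norm 2.31 | turn z units 0.044
```

>>> arm_command(
  turn=[
    [0,0,0],
    [0,0,0],
    [0,0,0],
    [0,0,0],
    [0,0,0],
    [0,0,0],
    [0,0,0],
    [0,0,0],
  ],
  xyz=[
    [-0.03,0.05,0.6],
    [0,0,0.7],
    [0,0,0.6],
    [0,0,0.4],
    [0,0,0.1],
    [0,0,0.1],
    [0,0,0],
    [0,0,0],
  ],
  claw=[12,12,12,12,12,12,12,12],
)

```text
time_s: 45.8
position: [0.418, 0.2129, 0.0741]
tool_rot: [[0.227, 0.974, 0.002], [0.974, -0.227, 0.0], [0.001, 0.001, -1.0]]
ft_force: [-0.7, -0.5, -1.2]
grip_width: 0.0204
gripper_force: 49.6
```

Run:
```python
from h import *
print(env.observe()["ft_force"]); to(.4164,.2136,.070,76.8)
im,d=imaging.get_image("wrist"); cv2.imwrite("pics/p4.png",im)
```

```text
[-0.73822976 -0.52090701 -1.21097912]
pos [0.418  0.2129 0.0741] yaw 76.87 tilt [0.0016 0.0002] q6 25.6
shift units [ 0.006 -0.034  0.082] norm 0.09 | turn z units 0.014
```

View pics/p4.png

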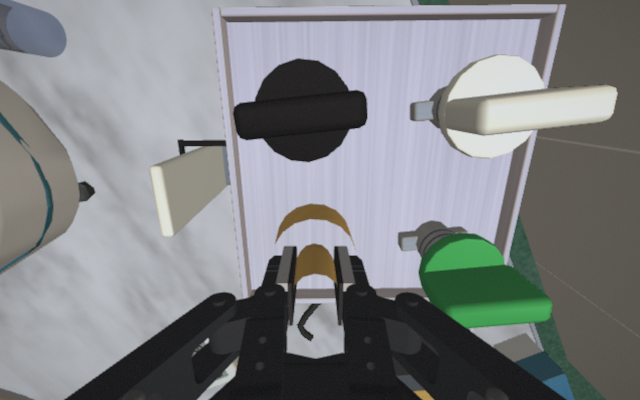

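>>> arm_command(
  turn=[
    [0,0,0],
    [0,0,0],
    [0,0,0],
    [0,0,0],
    [0,0,0],
    [0,0,0],
    [0,0,0],
    [0,0,0],
    [0,0,0],
    [0,0,0],
    [0,0,0],
  ],
  xyz=[
    [0,0,0.05],
    [0,0,0.04],
    [0,0,0],
    [0,0,0],
    [0,0,0],
    [0,0,0],
    [0,0,-0.4],
    [0,0,-0.8],
    [0,0,-0.8],
    [0,0,-0.6],
    [0,0,0],
  ],
  claw=[12,12,12,35,35,35,35,35,35,35,35],
)

```text
time_s: 46.95
position: [0.4188, 0.2135, 0.2025]
tool_rot: [[0.227, 0.974, 0.008], [0.974, -0.227, 0.002], [0.003, 0.007, -1.0]]
ft_force: [0.8, 0.1, -0.7]
grip_width: 0.035
gripper_force: 0.0
```

>>> arm_command(
  turn=[
    [0,0,0],
    [0,0,0],
    [0,0,0],
    [0,0,0],
    [0,0,0],
    [0,0,0],
    [0,0,0],
    [0,0,0],
    [0,0,0],
    [0,0,0],
  ],
  xyz=[
    [-0.9,0,0],
    [-0.9,0,0],
    [-0.9,0,0],
    [-0.9,0,0],
    [-0.9,0,0],
    [-0.9,0,0],
    [-0.9,0,0],
    [-0.9,0,0],
    [0,0,0],
    [0,0,0],
  ],
  claw=[35,35,35,35,35,35,35,35,35,35],
)

```text
time_s: 47.95
position: [0.3352, -0.1379, 0.1981]
tool_rot: [[0.23, 0.973, -0.001], [0.973, -0.23, 0.001], [0.001, -0.001, -1.0]]
ft_force: [1.4, 0.7, 0.2]
grip_width: 0.0351
gripper_force: 0.0
```

Run:
```python
from h import *
im,d=imaging.get_image("top"); P=cloud(d,cam("top")); cv2.imwrite("pics/top5.png",cv2.resize(im[140:250,140:450],None,fx=2.5,fy=2.5,interpolation=cv2.INTER_CUBIC))
w=P[160:230,160:240].reshape(-1,3); q=w[(w[:,2]>.095)&(w[:,2]<.16)]
for n,x,y in(("white",.5075,.274),("green",.4896,.196),("black",.43,.291)):
  k=q[np.hypot(q[:,0]-x,q[:,1]-y)<.035]; print(n,rect(k) if len(k) else None,np.percentile(k[:,2],95) if len(k) else 0)
f=w[np.hypot(w[:,0]-.461,w[:,1]-.244)<.018]; print("pan floor",np.median(f[:,2]))
```

```text
white (array([507.5, 274.2]), array([11.5, 43.3]), np.float32(-8.1), 101) 0.11792064505605017
green (array([489.2, 196.6]), array([12.4, 42.3]), np.float32(-6.1), 93) 0.11845359947568575
black (array([429.8, 290.6]), array([13.2, 42.7]), np.float32(-5.4), 107) 0.11744551867987585
pan floor 0.03760144508493968
```

View pics/top5.png

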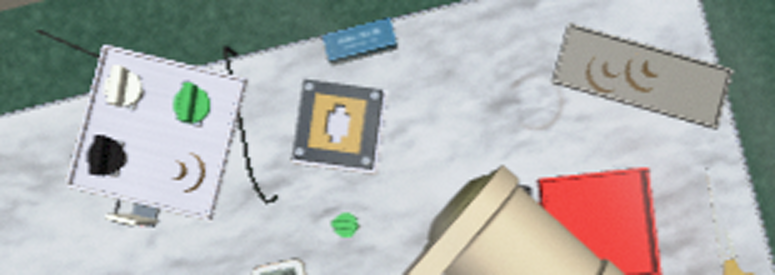

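Three screws and one weight stand in the pan, at crop (122,90), (190,103), (105,155) and (188,172). The pan floor is at 37.6 mm, so it has sunk 32 mm and the pointer is on the mark.

```bash
python3 -c "
from rig import env
print(env.close_job())"
```

```text
the job is handed in; nothing more can be done
None
```

The job is handed in: white, green and black were the only screws there, all three turned freely by about a quarter turn and stand on the pan, and one brass weight brought the pan down 32 mm, which puts the pointer on the red mark.

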